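Hang the lower bowl of the tiered stand

TASK

The lower bowl of the two-tier hanging stand is stored in the bread bin. Swing the bin's clear cover back past its balance point so that it stays open by itself, lift the bowl out by its black stem, keeping it upright, and hang it by its eye from the lower hook of the copper hanger, so that hanger and bowl hang freely and still in a chain from the stand. Do not knock the hanger off the stand, and leave the other things on the worktop where they are.

Things in the scene. Friction and masses are not known exactly. Their poses are not given: they have to be found in the camera images.
- bread_bin: low open wooden bin, 150x150 mm, 55 mm tall, walls and floor 6 mm thick, fixed; origin at the centre of its underside, x away from its front (from the handle side towards the hinge side), z up. It may stand left or right of the stand.
- cover (a joint): hinge of the deep clear cover (150 mm from hinge to front, 148 wide, 116 tall, open below, 0.25 kg; top 171 mm above the worktop when shut) about a level axis along the bin's y through cover_hinge. 0 = shut, grows as the front rises and swings back, 1.85 rad = fully open on its stop. Falls shut below about 0.82 rad, falls open by itself above that.
- cover_hinge (a point): point on the hinge axis at the middle of the bin's rear rim, 75 mm behind the bin's centre and 55 mm above its underside; its axes are the bin's
- cover_handle (a point): middle of the cover's black handle bar: round bar 10 mm thick, 76 mm long, parallel to the hinge axis, its axis 42 mm in front of the cover's front face, 192 mm in front of and 95 mm above the hinge when shut; it moves with the cover and can turn between the fingers
- bowl_stem (a point): grip point on the upright black stem of the steel hanging bowl, 82 mm above its underside. Stem 10 mm thick along the bowl's y, 14 mm along x, from 24 mm below to 26 mm above this point; two wires run in the y-z plane from the bowl's rim (y = +-42 mm) to its foot. z up, x along the axis of the eye's hole.
- bowl_eye (a point): centre of the hole of the bowl's wire eye, 49 mm above bowl_stem; hole 28 mm wide (along y) and 34 mm high, wire 6 mm thick; the hole's axis is the bowl's x axis; the eye's outer top is 72 mm above bowl_stem
- bowl_eye_top (a point): highest point inside the eye's hole, 17 mm above bowl_eye; it rests on the hook when the bowl hangs
- bowl: steel bowl with stem and eye, 88 mm across, bowl part 34 mm tall, 154 mm with the eye, about 0.15 kg; origin at the centre of its underside, z up. At first it stands on the bin's floor under the cover.
- hanger: copper hanger, loose, that hangs over the stand's crossbar by two straps and can swing; origin on the crossbar's axis; x away from the hook's open side (the hook opens to its -x), z up. Its shank, 14 mm wide and 4 mm thick, runs down 11 mm behind the origin (x = +11 mm); 54 mm wide above -47 mm.
- hook_seat (a point): top of the wire at the lowest part of the hanger's lower hook, 117 mm below the hanger's origin, 3 mm in front of it; wire 6 mm thick. The hook turns up towards its tip on the -x side; the shank stands 14 mm behind the seat.
- hook_tip (a point): centre of the rounded end of the upturned hook, 19 mm in front of and 13 mm above hook_seat, 6 mm thick. The eye must pass over it from the -x side.
- stand: fixed stand: wooden base 125x110x12 mm reaching from 33 mm in front of its origin to 92 mm behind, steel post 72 mm behind the origin, arm forward at 335 mm to a crossbar; origin at table height straight below the middle of the crossbar; x points from the crossbar to the post
- crossbar (a point): middle of the crossbar, 335 mm above the worktop; bar 12 mm thick, 90 mm long along the stand's y axis, ball ends 20 mm thick; axes as the stand's
- creamer: bystander: small steel milk jug, 58x85x68 mm; origin at about the centre of its underside; leave alone
- cup_1: bystander: white straight cup, 58x76x61 mm; origin at about the centre of its underside; leave alone
- tea_box_2: bystander: red card box of tea sachets, 60x58x122 mm, near the left front corner of the worktop; origin at about the centre of its underside; leave alone
- spoon_pot: bystander: perforated steel pot of coffee spoons, 95x105x183 mm, in the steel tray; origin at about the centre of its underside; leave alone
Not all that is in view belongs to the job. There is more than one size of the hanger; the job needs the larger.

How it is judged:
On the way, in this order (a step that is already met when the one before it is completed fails the run):
1. the cover stands open past its balance point, at more than 1.5 rad, with the bowl still in the bin (value of joint cover above 1.5 rad and horizontal distance between bowl and bread_bin below 0.05 m), for 0.2 s.
2. the bowl is lifted clear of the bin, its underside more than 60 mm above the worktop, with the cover still open (height (world z) of bowl above 0.06 m and value of joint cover above 1.5 rad), for 0.1 s.
At the end, for the whole second after the job is handed in: Bowl hangs by its eye in the hook (eye top within 15 mm of the seat, over 0.7 N on the hook), upright within 0.25 rad, clear of the stand, slower than 0.08 m/s and 1.2 rad/s; hanger on the crossbar (within 25 mm of its middle, tilt under 0.3 rad); cover open beyond 1.5 rad (distance between bowl_eye_top and hook_seat below 0.015 m and angle between bowl's own z axis and vertical below 0.25 rad and contact force between bowl and hanger above 0.7 N and contact force between bowl and stand below 0.2 N and distance between hanger and crossbar below 0.025 m and angle between hanger's own z axis and vertical below 0.3 rad and value of joint cover above 1.5 rad and linear speed of bowl below 0.08 m/s and angular speed of bowl below 1.2 rad/s); the robot touches nothing.
It fails at once if the hanger comes off the crossbar (distance between hanger and crossbar above 0.05 m).
It fails at once if the bowl is tipped by more than 0.7 rad (angle between bowl's own z axis and vertical above 0.7 rad).
It fails at once if another thing on the worktop is moved by more than 30 mm or tipped (distance of any of creamer, cup_1, tea_box_2, spoon_pot from where it was at the start of the episode above 0.03 m or angle between any of creamer, cup_1, tea_box_2, spoon_pot's own z axis and vertical above 0.3 rad).
It also fails if it takes over 61 s, if anything falls off the work surface, if the arm or the gripper's body presses on something with over 40 N, if the wrist force passes 120 N, or if a joint passes its speed limit or range.

ROBOT

A 6-joint arm with a two-finger parallel gripper is mounted at the origin on a cart in front of the work surface, level with it; the furniture and walls round the work are solid. World frame = base frame: x ahead of the robot, y to its left, z up, the work surface at z = 0. Lengths are in m, angles in rad, forces in N, time in s.
With the tool pointing down it reaches from about 0.375 to 0.975 m from the base axis. Payload 3.8 kg.
Tool frame: the origin (TCP) lies on the centre line of the jaws, within the pads' length; the fingertips stand 25 mm ahead of it and the grasp point (between the pads) lies 6 mm ahead of it; z points along the fingers, y is the line along which they close (so a half turn about z gives the same grasp; the last joint's range is limited). The gripper opens to 85 mm and grips with 20 to 120 N. Pads are 22 mm wide; open, the fingers measure 114 mm over their backs; the gripper's body (76 mm by 85 mm) begins 54 mm behind the grasp point. The pads swing forward as they close: fully open they stand 13 mm farther back than shut.
Start: joints at [-1.362, 0.264, 1.604, -0, 1.274, -0.037], TCP at [0.164, -0.655, 0.256] pointing down, gripper open.
Joint ranges: [-2.63, 2.63], [-0.94, 2.18], [0.31, 2.57], [-1.31, 4.45], [0, 2.66], [-2.55, 2.55]. Speed limits (rad/s): [2.57, 2.57, 3.14, 3.14, 3.14, 3.14].

INTERFACE

Orientations are given as a rotation vector (axis times angle).
In Python, from workcell import bot gives the robot as it stands. The module is installed in compiled form; this text tells all that it offers.
- The arm moves only by the tool play_rows, never from a script. Its argument "commands" is a list that holds one entry, the list of rows, each a list of 7 numbers: the shift along the tool's x, y, z as a fraction of full scale, then the turn, a rotation vector about the tool's x, y, z as a fraction of full scale, then the closure, from -1 (fully open) to 1 (shut). A call has 1 to 8 rows; each row is the pose to reach, as a shift and turn from the pose commanded when the call began, along the tool's axes at that moment, turning the shorter way round; what a row does not reach only later rows make up. Full scale, the value 1, is 60 cm for a shift and 180 degrees for a turn. A row lasts 1/10 s, in which the tool goes at most 50 mm and 8.59 degrees, less where a joint would pass 70% of its speed; a pose out of reach is approached as far as the arm can. A call with a number of a shift or a turn outside -1 to 1 is refused whole. A call with a gripper value outside its range is refused whole. The fingers move at their own pace and stop on an object; "force" is the grip in N (left out, the last holds). Time passes only in rows, so rows that repeat a pose let the fingers close. It gives the time, the measured TCP pose, the force, the opening and the grip force at its end, in the units of the state.
- bot.read_state(): the state, without advancing time (a new reading comes with each control period).
- bot.read_camera(name): name is "scene" or "top" or "wrist"; returns the picture (480x640x3 uint8, blue, green, red); there is no depth.
- bot.camera_params(name): a dict with "fov_y" (degrees; the focal length in pixels is half the picture's height over the tangent of half this angle, whatever the lens; pixels are square), "cx", "cy" (the principal point, pixels), "rvec" (rotation vector, rad) and "tvec" (3), from world to camera coordinates, as OpenCV has them. Camera axes: x right, y down, z forward; pixel columns grow to the right and rows downward; lengths in m; the calibration is good to about 2 mm. A picture is of the moment at which its call begins: read the wrist's pose just before it. camera_params takes no time and is no camera call; for the wrist camera it gives the pose at the moment of the call.
- bot.finish_job(): hands the job in; it is judged then, once.
The state is a dict: "time": time; "q": joint angles; "joint_vel": joint speeds; "joint_torque": joint torques, N m; "tool_pos": TCP position; "tcp_rot": TCP orientation; "wrist_force": force on the tool from outside, world axes, zero at the start; "torque": the same for the moment, N m; "width": opening from 0.0 (shut) to 1.0 (fully open); "grip_force": force on a finger pad.
Only numpy, scipy, OpenCV 4.12 (cv2) and the standard library are available. Lean on these libraries where they do the work, as an engineer would, in place of code of your own. Each camera call takes 0.05 s, during which the arm holds its last target. There are 200 camera calls.

## Working session

There is one attempt and no reset: what is moved stays moved. The work goes in short steps, Python scripts to look and compute and a tool call to move; the robot and the scene stay as the last step left them, time stands still between calls to the robot, and variables do not carry over. Pictures are saved under pics/ and viewed, at most 10 in all, crops included, and the job is handed in when it is done.

Besides the shell and the picture viewer there is one more tool, called after "Request:" by a JSON object that holds its "name" and its "arguments", one argument or row to a line. play_rows: Moves the arm, as the interface text tells. Its arguments: {"type":"object","properties":{"commands":{"type":"array"},"force":{"type":"number"}},"required":["commands"]}

```bash
mkdir -p pics
cat > h.py <<'E'
import numpy as np, cv2
from scipy.spatial.transform import Rotation as R
from workcell import bot
def cam(n):
    p=bot.camera_params(n); f=240/np.tan(np.radians(p['fov_y'])/2)
    K=np.array([[f,0,p['cx']],[0,f,p['cy']],[0,0,1.]]); return K,R.from_rotvec(np.ravel(p['rvec'])).as_matrix(),np.ravel(p['tvec'])
def ray(c,u,v):
    K,Rm,t=c; d=Rm.T@np.linalg.solve(K,[u,v,1.]); return -Rm.T@t,d/np.linalg.norm(d)
def plane(c,u,v,z):
    o,d=ray(c,u,v); return o+d*(z-o[2])/d[2]
def tri(*rs):
    A=sum(np.eye(3)-np.outer(d,d) for o,d in rs); b=sum((np.eye(3)-np.outer(d,d))@o for o,d in rs); return np.linalg.solve(A,b)
def proj(c,P):
    K,Rm,t=c; p=K@(Rm@np.asarray(P)+t); return p[:2]/p[2]
def move(P,Rt=None):
    """fractions for target TCP pos P (world), target rotation Rt"""
    s=bot.read_state(); R0=R.from_rotvec(s['tcp_rot']); d=R0.inv().apply(np.asarray(P)-s['tool_pos'])/0.6
    r=np.zeros(3) if Rt is None else (R0.inv()*Rt).as_rotvec()/np.pi
    return np.round(np.r_[d,r],4)
E
python3 - <<'E'
from h import *
for n in ['scene','top','wrist']:
    cv2.imwrite(f'pics/{n}0.png',bot.read_camera(n)); K,Rm,t=cam(n); print(n,K[0,0],K[:2,2],-Rm.T@t,Rm[2])
s=bot.read_state(); print(s['time'],R.from_rotvec(s['tcp_rot']).as_matrix())
E
```

```text
scene 572.3377306343415 [329.63855808 236.72819958] [-0.20827013  0.40977906  1.05845198] [ 0.62287186 -0.36535088 -0.69177263]
top 442.32879988958814 [317.11995252 238.74346684] [ 0.47843872 -0.05863621  1.13781654] [ 0.09095803  0.01073824 -0.99579683]
wrist 396.8679094755184 [322.6071469 225.9657696] [ 0.23818101 -0.63670827  0.37314337] [-0.29096928 -0.07048383 -0.95413254]
0.15 [[ 9.69947336e-01  2.43314645e-01 -3.85217400e-04]
 [ 2.43314945e-01 -9.69945769e-01  1.74418189e-03]
 [ 5.07450102e-05 -1.78549373e-03 -9.99998405e-01]]
```

View pics/scene0.png

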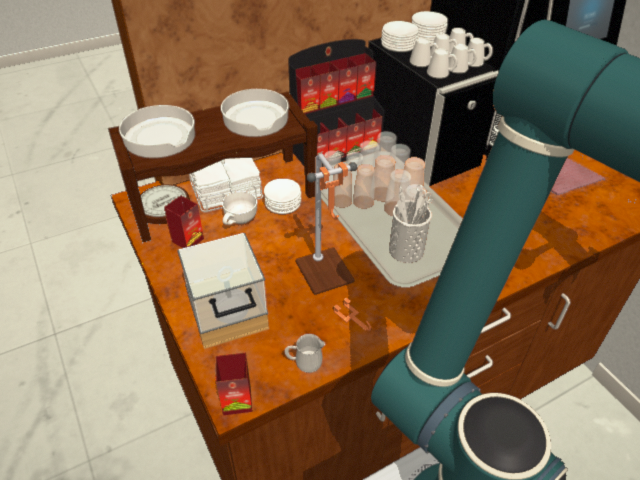

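View pics/top0.png

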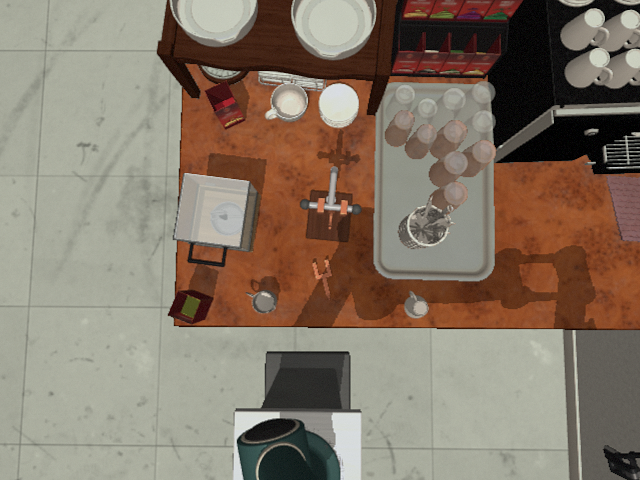

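The scene view shows the covered bin at about (225,290) with its handle at (232,300), and the stand at (320,220) with the copper hanger. In the top view the bin is at (215,210), the handle at (207,253), and the crossbar runs from (306,206) to (356,209). I'll enlarge these areas.

Run:
```python
from h import *
t=cv2.imread('pics/top0.png')[160:310,165:365]; s=cv2.imread('pics/scene0.png')[140:350,170:370]
a=cv2.resize(t,None,fx=4,fy=4,interpolation=2); cv2.imwrite('pics/ct.png',a)
cv2.imwrite('pics/cs.png',cv2.resize(s,(570,600),interpolation=2))
```

```text
(no output)
```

View pics/ct.png

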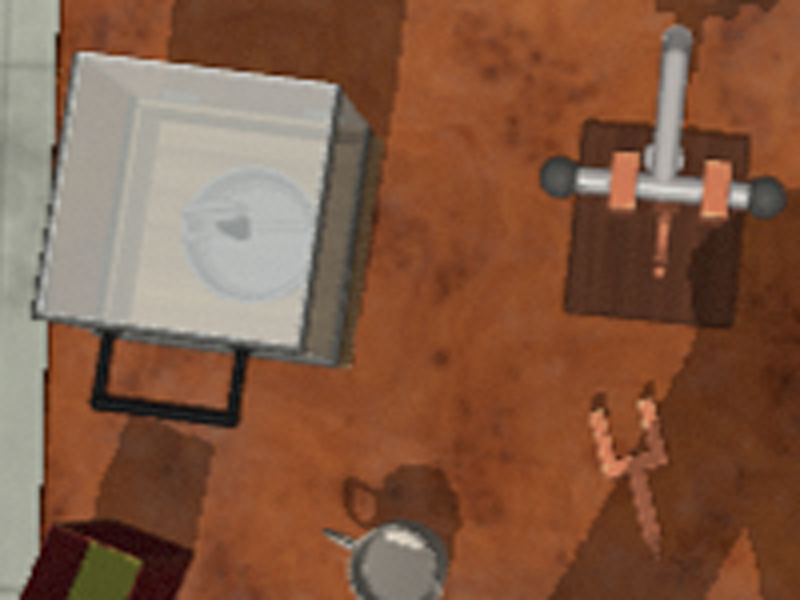

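View pics/cs.png

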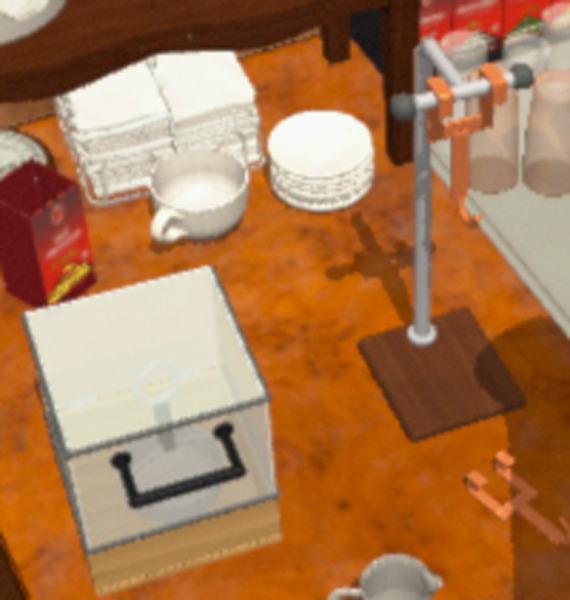

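Run:
```python
from h import *
T=cam('top');S=cam('scene')
tp=lambda x,y:(165+x/4,160+y/4); sp=lambda x,y:(170+x/2.85,140+y/2.857)
for n,p,z in [('RL',(78,53),.171),('RR',(338,86),.171),('FL',(37,317),.171),('FR',(303,350),.171),('hL',(98,405),.15),('hR',(237,420),.15),('ballL',(558,177),.335),('ballR',(767,197),.335),('stem',(235,229),.112),('bowlc',(250,233),.040),('hookfront',(658,273),.222),('shankback',(663,212),.27)]:
    print(n,plane(T,*tp(*p),z).round(3))
for n,p,z in [('RL',(25,315),.171),('RR',(210,268),.171),('FL',(73,450),.171),('FR',(267,400),.171),('hL',(135,503),.15),('hR',(240,470),.15),('ballL',(403,106),.335),('ballR',(521,75),.335)]:
    print(n,plane(S,*sp(*p),z).round(3))
print('eye tri centre?',tri(ray(S,*sp(157,383)),ray(T,*tp(197,212))).round(3), plane(S,*sp(157,383),.137).round(3),plane(S,*sp(168,440),.088).round(3))
o=ray(S,*sp(468,215)); print('hook',tri(o,ray(T,*tp(658,273))).round(3))
from scipy.spatial.transform import Rotation
```

```text
RL [0.711 0.249 0.171]
RR [0.693 0.103 0.171]
FL [0.563 0.266 0.171]
FR [0.546 0.119 0.171]
hL [0.516 0.237 0.15 ]
hR [0.508 0.159 0.15 ]
ballL [ 0.615 -0.026  0.335]
ballR [ 0.607 -0.122  0.335]
stem [0.621 0.172 0.112]
bowlc [0.629 0.178 0.04 ]
hookfront [ 0.584 -0.074  0.222]
shankback [ 0.609 -0.076  0.27 ]
RL [0.71  0.251 0.171]
RR [0.691 0.106 0.171]
FL [0.565 0.264 0.171]
FR [0.543 0.125 0.171]
hL [0.517 0.24  0.15 ]
hR [0.509 0.163 0.15 ]
ballL [ 0.615 -0.026  0.335]
ballR [ 0.606 -0.12   0.335]
eye tri centre? [0.625 0.184 0.143] [0.627 0.18  0.137] [0.612 0.183 0.088]
hook [ 0.585 -0.071  0.234]
```

```bash
cat >> h.py <<'E'
def down(yaw):  # tool z down, tool y at world angle yaw
    y=np.array([np.cos(yaw),np.sin(yaw),0]);z=np.array([0,0,-1.]);return R.from_matrix(np.c_[np.cross(y,z),y,z])
def fwd(yaw,a): # tool z along heading yaw, a below horizontal, tool y level
    z=np.array([np.cos(yaw)*np.cos(a),np.sin(yaw)*np.cos(a),-np.sin(a)]);y=np.array([np.sin(yaw),-np.cos(yaw),0]);return R.from_matrix(np.c_[np.cross(y,z),y,z])
E
python3 - <<'E'
from h import *
print(move([.43,-.25,.27],down(-.6)), move([.45,.0,.27],down(-.115)))
T=cam('top'); print('shelf edge',plane(T,300,65,.3),plane(T,300,65,.2), 'tea',plane(T,225,105,.12))
E
```

```text
[ 5.937e-01 -5.456e-01 -2.360e-02 -5.000e-04 -2.000e-04 -2.308e-01] [ 7.275e-01 -9.417e-01 -2.290e-02 -5.000e-04 -4.000e-04 -3.852e-01]
shelf edge [ 0.89904718 -0.01282465  0.3       ] [ 0.94925011 -0.00735668  0.2       ] tea [0.88954142 0.17450693 0.12      ]
```

Request:
{"name": "play_rows", "arguments": {
  "commands": [
    [[0.594,-0.546,-0.024,0,0,-0.231,0],[0.594,-0.546,-0.024,0,0,-0.231,0],[0.594,-0.546,-0.024,0,0,-0.231,0],[0.594,-0.546,-0.024,0,0,-0.231,0],[0.594,-0.546,-0.024,0,0,-0.231,0],[0.594,-0.546,-0.024,0,0,-0.231,0],[0.594,-0.546,-0.024,0,0,-0.231,0],[0.7275,-0.942,-0.023,0,0,-0.385,0]]
  ],
  "force": 40
}}

```text
time: 0.95
tool_pos: [0.3706, -0.3125, 0.2673]
tcp_rot: [2.657, 1.674, 0.001]
wrist_force: [1.4, -0.4, -0.2]
width: 0.501
grip_force: 0.0
```

Run:
```python
from h import *
s=bot.read_state();print(s['tool_pos'],s['q'],s['width']); print(move([.512,.1985,.25],down(-.115)))
```

```text
[ 0.37057344 -0.31250346  0.26733265] [-7.52395890e-01 -1.09960246e-01  1.98448575e+00  6.55752217e-04
  1.26576143e+00 -3.06361514e-01] 0.5013872288831296
[ 8.700e-01 -1.550e-01  2.880e-02  5.000e-04  0.000e+00 -1.054e-01]
```

Request:
{"name": "play_rows", "arguments": {
  "commands": [
    [[0.87,-0.155,0.029,0,0,-0.105,0],[0.87,-0.155,0.029,0,0,-0.105,0],[0.87,-0.155,0.029,0,0,-0.105,0],[0.87,-0.155,0.029,0,0,-0.105,0],[0.87,-0.155,0.029,0,0,-0.105,0],[0.87,-0.155,0.029,0,0,-0.105,0],[0.87,-0.155,0.029,0,0,-0.105,0],[0.87,-0.155,0.029,0,0,-0.105,0]]
  ]
}}

```text
time: 1.75
tool_pos: [0.4767, 0.0731, 0.254]
tcp_rot: [2.349, 2.085, 0.0]
wrist_force: [1.1, -0.2, 0.1]
width: 0.498
grip_force: 0.0
```

Request:
{"name": "play_rows", "arguments": {
  "commands": [
    [[0,0,0,0,0,0,0],[0,0,0,0,0,0,0]]
  ]
}}

```text
time: 1.95
tool_pos: [0.4764, 0.072, 0.2535]
tcp_rot: [-2.346, -2.089, 0.002]
wrist_force: [0.4, -0.1, -0.4]
width: 0.498
grip_force: 0.0
```

Run:
```python
from h import *
W=cam('wrist');cv2.imwrite('pics/w1.png',bot.read_camera('wrist'))
s=bot.read_state();print(s['time'],s['tool_pos'],s['q'],s['width']); print(move([.512,.1985,.25],down(-.115)))
y=np.array([.115,.993,0])
print([proj(W,np.array([.512,.1985,.15])+k*y).round() for k in (-.038,0,.038)], proj(W,[.626,.178,.16]))
```

```text
2.0 [0.476323   0.07092414 0.25361944] [ 9.65439898e-02 -1.05564995e-01  2.00604932e+00 -7.23065652e-04
  1.24223221e+00  2.14813987e-01] 0.4977354885171982
[ 0.2182  0.034   0.0058 -0.0003  0.0003 -0.001 ]
[array([363.,  69.]), array([365., -14.]), array([ 368., -107.])] [611.81592117  -2.55850187]
```

View pics/w1.png

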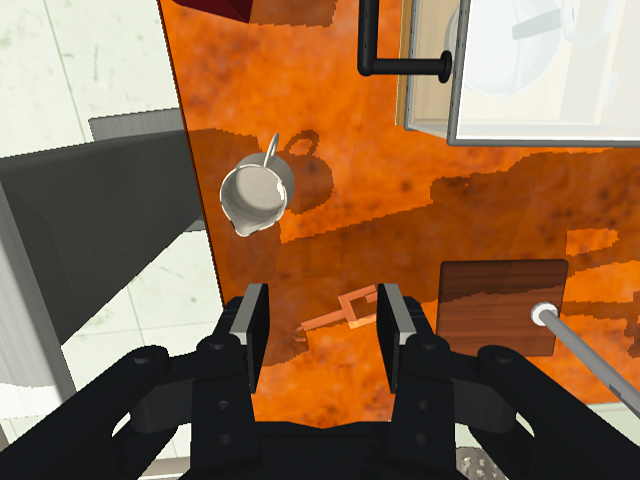

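The wrist view shows the handle's right corner at (366,66), against (363,69) predicted, so the estimate is good to about 1–2 mm. I'll move over the handle, go down and grip.

Request:
{"name": "play_rows", "arguments": {
  "commands": [
    [[0.219,0.035,0.006,0,0,0,0],[0.219,0.035,0.006,0,0,0,0],[0.219,0.035,0.006,0,0,0,0],[0.219,0.035,0.006,0,0,0,0],[0.219,0.035,0.08,0,0,0,0],[0.219,0.035,0.12,0,0,0,0],[0.219,0.035,0.162,0,0,0,0],[0.219,0.035,0.162,0,0,0,0]]
  ]
}}

```text
time: 2.8
tool_pos: [0.5105, 0.1956, 0.153]
tcp_rot: [-2.351, -2.08, 0.012]
wrist_force: [0.1, 0.2, 0.3]
width: 0.498
grip_force: 0.0
```

Request:
{"name": "play_rows", "arguments": {
  "commands": [
    [[0,0,0,0,0,0,0],[0,0,0,0,0,0,1],[0,0,0,0,0,0,1],[0,0,0,0,0,0,1],[0,0,0,0,0,0,1],[0,0,0,0,0,0,1],[0,0,0,0,0,0,1],[0,0,0,0,0,0,1]]
  ],
  "force": 30
}}

```text
time: 3.6
tool_pos: [0.5141, 0.199, 0.1587]
tcp_rot: [2.349, 2.084, 0.003]
wrist_force: [-2.1, -1.2, 6.1]
width: 0.101
grip_force: 29.4
```

Run:
```python
from h import *
s=bot.read_state();print(s['q'])
R0=R.from_rotvec(s['tcp_rot']); b=np.array([.9934,-.1148,0])
for th in np.arange(0.1,1.61,.1):
    a=.459+th; r=.2142
    d=b*(.192-r*np.cos(a))+[0,0,r*np.sin(a)-.095]
    print(round(th,1),(R0.inv().apply(d)/.6).round(3))
```

```text
[ 3.24511461e-01  1.12393906e-01  1.97152127e+00 -8.78662893e-04
  1.05560652e+00  4.44020967e-01]
0.1 [ 0.     0.017 -0.031]
0.2 [ 0.     0.038 -0.06 ]
0.3 [ 0.     0.061 -0.087]
0.4 [ 0.     0.087 -0.112]
0.5 [ 0.     0.115 -0.134]
0.6 [ 0.001  0.145 -0.153]
0.7 [ 0.001  0.177 -0.168]
0.8 [ 0.001  0.211 -0.181]
0.9 [ 0.001  0.245 -0.19 ]
1.0 [ 0.001  0.281 -0.196]
1.1 [ 0.001  0.316 -0.198]
1.2 [ 0.001  0.352 -0.197]
1.3 [ 0.002  0.387 -0.192]
1.4 [ 0.002  0.422 -0.183]
1.5 [ 0.002  0.456 -0.171]
1.6 [ 0.002  0.488 -0.156]
```

Request:
{"name": "play_rows", "arguments": {
  "commands": [
    [[0,0.007,-0.015,0,0,0,1],[0,0.017,-0.031,0,0,0,1],[0,0.038,-0.06,0,0,0,1],[0,0.061,-0.087,0,0,0,1],[0,0.087,-0.112,0,0,0,1],[0,0.115,-0.134,0,0,0,1],[0.001,0.145,-0.153,0,0,0,1],[0.001,0.177,-0.168,0,0,0,1]]
  ]
}}

```text
time: 4.4
tool_pos: [0.6188, 0.1862, 0.2607]
tcp_rot: [2.35, 2.085, -0.002]
wrist_force: [-3.5, -1.8, 5.8]
width: 0.104
grip_force: 30.5
```

Run:
```python
from h import *
s=bot.read_state();print(s['tool_pos'],s['wrist_force'],s['width'])
d=s['tool_pos']-np.r_[0,0,.006]-np.array([.7025,.1765,.055]);b=np.array([.9934,-.1148,0]);print(np.arctan2(d[2],-d@b)-.459, np.hypot(d[2],d@b))
```

```text
[0.61883429 0.18620229 0.26072932] [-3.50630462 -1.79023329  5.83094739] 0.10369741288787315
0.7127178300765116 0.2167626520737936
```

Next increments, relative to 0.7.

Request:
{"name": "play_rows", "arguments": {
  "commands": [
    [[0,0.034,-0.013,0,0,0,1],[0,0.068,-0.022,0,0,0,1],[0,0.104,-0.028,0,0,0,1],[0,0.139,-0.03,0,0,0,1],[0,0.175,-0.029,0,0,0,1],[0,0.21,-0.024,0,0,0,1],[0,0.245,-0.015,0,0,0,1],[0.001,0.279,-0.003,0,0,0,1]]
  ]
}}

```text
time: 5.2
tool_pos: [0.7863, 0.1659, 0.2608]
tcp_rot: [2.349, 2.083, -0.001]
wrist_force: [-0.5, -4.4, 1.2]
width: 0.1
grip_force: 31.2
```

Request:
{"name": "play_rows", "arguments": {
  "commands": [
    [[0,0.032,0.015,0,0,0,1],[0,0.032,0.015,0,0,0,1],[0,0.032,0.015,0,0,0,1]]
  ]
}}

```text
time: 5.5
tool_pos: [0.8055, 0.1635, 0.2511]
tcp_rot: [2.349, 2.082, -0.0]
wrist_force: [0.6, -5.0, 0.6]
width: 0.095
grip_force: 31.5
```

Run:
```python
from h import *
s=bot.read_state();print(s['tool_pos'],s['wrist_force'],s['width'])
d=s['tool_pos']-np.r_[0,0,.006]-np.array([.7025,.1765,.055]);b=np.array([.9934,-.1148,0]);print(np.arctan2(d[2],-d@b)-.459, np.hypot(d[2],d@b))
```

```text
[0.80552048 0.16351266 0.25113   ] [ 0.57721747 -5.01741163  0.64759035] 0.09540408189082031
1.6116464246581077 0.21663424187727684
```

Request:
{"name": "play_rows", "arguments": {
  "commands": [
    [[0,0,0,0,0,0,0],[0,0,0,0,0,0,0],[0,0,0,0,0,0,0],[0,0,0,0,0,0,0],[0,0,-0.07,0,0,0,0],[0,0,-0.14,0,0,0,0],[0,-0.08,-0.16,0,0,0,0],[0,-0.16,-0.16,0,0,0,0]]
  ]
}}

```text
time: 6.3
tool_pos: [0.7099, 0.1773, 0.3502]
tcp_rot: [2.349, 2.083, 0.009]
wrist_force: [-0.1, 0.4, 0.5]
width: 0.501
grip_force: 0.0
```

Run:
```python
from h import *
s=bot.read_state();print(s['tool_pos'])
# view pose: camera looking at bin from front/above
print(move([.45,.20,.30],fwd(-.115,np.radians(75))))
print(move([.45,.20,.30],down(-.115)))
W=cam('wrist');K,Rm,t=W; T=R.from_rotvec(s['tcp_rot']); print('cam in tool',T.inv().apply(-Rm.T@t-s['tool_pos']),T.inv().apply(Rm[2]))
c=cv2.resize(bot.read_camera('top')[120:270,165:365],None,fx=4,fy=4,interpolation=2)
cv2.imwrite('pics/t2.png',c); cv2.imwrite('pics/s2.png',bot.read_camera('scene'))
```

```text
[0.70993005 0.17733245 0.35019312]
[-0.0145 -0.4351  0.0811 -0.0644  0.0634  0.4954]
[-0.0145 -0.4351  0.0811  0.0019 -0.0008 -0.0016]
cam in tool [ 0.07558929 -0.00014909 -0.11792478] [-2.98822974e-01 -1.39292008e-04  9.54308551e-01]
```

View pics/s2.png

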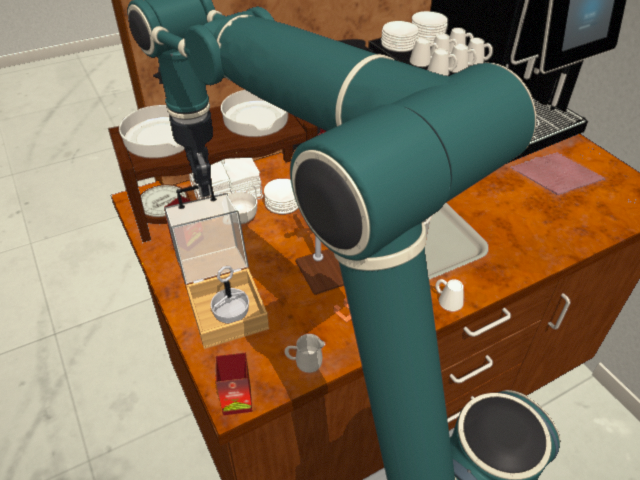

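The cover stands open by itself with its handle near (200,190). The bowl is in the bin at (229,300), with its eye at (226,275). Next I'll pitch the tool forward and look from close by.

Run:
```python
from h import *
print(move([.46,.20,.26],fwd(-.115,np.radians(45))))
```

```text
[-0.0102 -0.4037  0.1452 -0.1968  0.1976  0.4708]
```

Request:
{"name": "play_rows", "arguments": {
  "commands": [
    [[-0.01,-0.2,0,-0.1,0.1,0.235,0],[-0.01,-0.3,0.05,-0.1,0.1,0.235,0],[-0.01,-0.404,0.145,-0.197,0.198,0.471,0],[-0.01,-0.404,0.145,-0.197,0.198,0.471,0],[-0.01,-0.404,0.145,-0.197,0.198,0.471,0],[-0.01,-0.404,0.145,-0.197,0.198,0.471,0],[-0.01,-0.404,0.145,-0.197,0.198,0.471,0],[-0.01,-0.404,0.145,-0.197,0.198,0.471,0]]
  ]
}}

```text
time: 7.2
tool_pos: [0.4661, 0.1991, 0.259]
tcp_rot: [2.919, 0.614, 0.874]
wrist_force: [0.3, 0.4, 0.1]
width: 0.499
grip_force: 0.0
```

Run:
```python
from h import *
s=bot.read_state();print(s['tool_pos'],s['q'],move([.46,.20,.26],fwd(-.115,np.radians(45))))
```

```text
[0.46614765 0.1991272  0.2589721 ] [ 0.46052075 -0.3823007   2.30489716 -0.26525567  0.68741069  1.77642557] [-0.0064 -0.0048 -0.0068 -0.0616  0.0606  0.1497]
```

Request:
{"name": "play_rows", "arguments": {
  "commands": [
    [[-0.006,-0.005,-0.007,-0.062,0.061,0.15,0],[-0.006,-0.005,-0.007,-0.062,0.061,0.15,0],[-0.006,-0.005,-0.007,-0.062,0.061,0.15,0],[-0.006,-0.005,-0.007,-0.062,0.061,0.15,0],[-0.006,-0.005,-0.007,-0.062,0.061,0.15,0]]
  ]
}}

```text
time: 7.7
tool_pos: [0.4706, 0.1656, 0.2792]
tcp_rot: [2.919, -0.094, 1.133]
wrist_force: [-0.3, -0.4, -0.9]
width: 0.501
grip_force: 0.0
```

Run:
```python
from h import *
im=bot.read_camera('wrist');cv2.imwrite('pics/w2.png',im)
s=bot.read_state();print(s['tool_pos'],s['q'],move([.46,.20,.26],fwd(-.115,np.radians(45))))
W=cam('wrist');print(proj(W,[.626,.178,.088]),proj(W,[.626,.178,.137]),-W[1].T@W[2])
```

```text
[0.47127585 0.16377473 0.28086474] [ 0.52024721 -0.45769529  2.37282057 -0.62664407  0.66694325  2.55110048] [-0.0409 -0.0584  0.0111 -0.015   0.0139  0.0079]
[299.80402725 205.55297631] [295.71646929 177.93247963] [0.44784223 0.16200584 0.41957286]
```

View pics/w2.png

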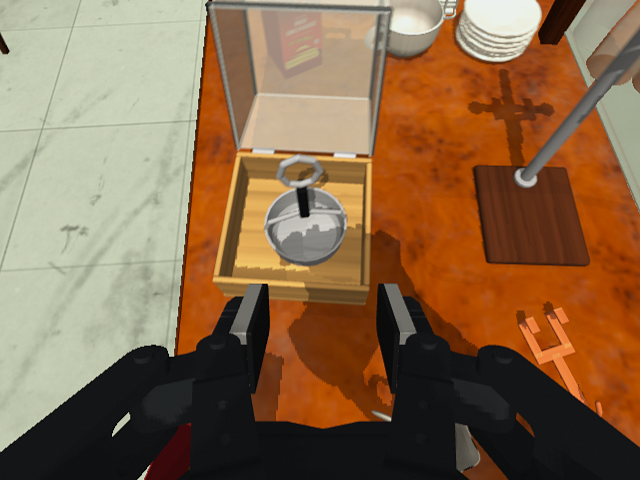

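The wrist view shows the cover fully open. The bowl's rim wires end at about (268,222) and (345,210), the eye is at (300,172), and the stem runs from (303,188) to (305,215). Joint 6 has reached its limit, so I need the bowl's yaw and the position of tea_box_2 before I choose the grasp branch.

Run:
```python
from h import *
W=cam('wrist');T=cam('top');S=cam('scene')
a,b=plane(W,268,222,.04),plane(W,345,210,.04);print('rim',a,b,np.arctan2(*(a-b)[[1,0]])-np.pi/2, np.linalg.norm(a-b))
im=cv2.imread('pics/w2.png')
# black stem pixels
m=(im[150:230,285:325].max(2)<50);ys,xs=np.nonzero(m);ys+=150;xs+=285;print(len(ys),ys.min(),ys.max(),xs[ys<ys.min()+4].mean(),xs[ys>ys.max()-4].mean())
print('stem top/bottom', plane(W,xs[ys<ys.min()+4].mean(),ys.min(),.114),plane(W,xs[ys>ys.max()-4].mean(),ys.max(),.064))
s2=cv2.imread('pics/s2.png');m=(s2[270:305,215:240].max(2)<50);ys,xs=np.nonzero(m);ys+=270;xs+=215;print('scene stem',len(ys),ys.min(),ys.max(),xs.mean());
p=(xs[ys<ys.min()+3].mean(),ys.min());q=(xs[ys>ys.max()-3].mean(),ys.max());print(plane(S,*p,.114),plane(S,*q,.064))
print('eye',plane(W,300,172,.137),plane(S,226,275,.137),tri(ray(W,300,172),ray(S,226,275)))
e1,e2=plane(W,279,172,.137),plane(W,322,171,.137);print('eye sides',e1,e2,np.arctan2(*(e1-e2)[[1,0]])-np.pi/2)
# tea box top corners in top0 and creamer
for n,p in [('T',(165+65/4,160+525/4)),('T',(165+190/4,160+550/4)),('T',(165+20/4,160+600/4))]: print(n,plane(T,*p,.122))
print('creamer',plane(T,264,301,.068))
# shaft lines of eye in cropped top
print(bot.read_state()['time'])
```

```text
rim [0.63449352 0.21490117 0.04      ] [0.64279678 0.13200068 0.04      ] 0.09982639292326323 0.08331528173674455
275 187 216 301.6 304.1212121212121
stem top/bottom [0.63063494 0.1743964  0.114     ] [0.62673485 0.17531122 0.064     ]
scene stem 61 282 296 227.37704918032787
[0.62449706 0.18033181 0.114     ] [0.62710228 0.18022597 0.064     ]
eye [0.6315669  0.17419502 0.137     ] [0.62381423 0.17958365 0.137     ] [0.64497343 0.17452719 0.11482374]
eye sides [0.63290607 0.19184408 0.137     ] [0.63115665 0.15568397 0.137     ] -0.04834201258311133
T [0.44815921 0.26220674 0.122     ]
T [0.43462338 0.19009531 0.122     ]
T [0.40546958 0.28637839 0.122     ]
creamer [0.4250848  0.07913221 0.068     ]
7.75
```

View pics/t2.png

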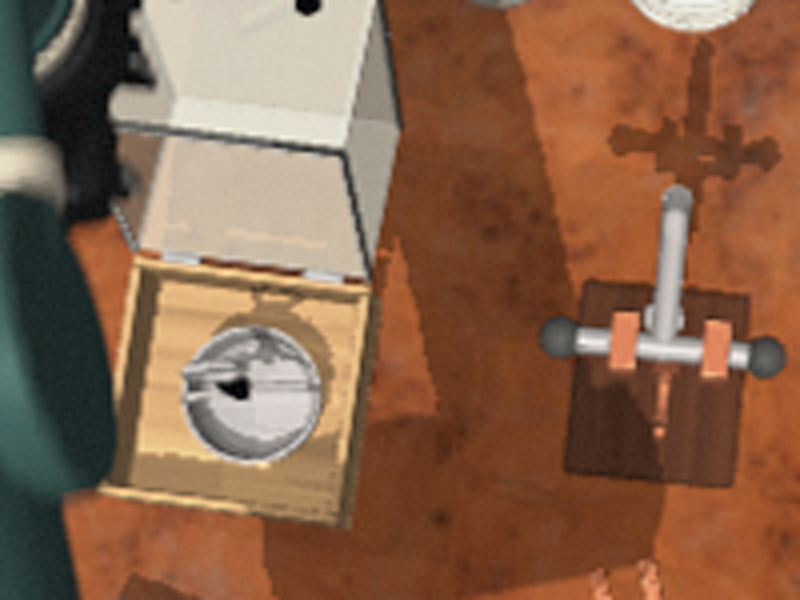

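```bash
cat > k.py <<'E'
from h import *
from scipy.optimize import least_squares
def fk(q,p):
    s,h,L1,e,L2,Lt=p
    Z=lambda a:R.from_euler('z',a); Y=lambda a:R.from_euler('y',a)
    T=Z(q[0]);P=np.array([0,0,h])+T.apply([s,0,0])
    T=T*Y(q[1]);P=P+T.apply([0,0,L1])
    T=T*Y(q[2]);P=P+T.apply([e,0,L2])
    T=T*Z(q[3])*Y(q[4])*Z(q[5]);P=P+T.apply([0,0,Lt])
    return P,T*Z(np.pi/2)
D=[([-1.362,.264,1.604,0,1.274,-.037],[.164,-.655,.256]),([-.752396,-.10996,1.984486,.000656,1.265761,-.306362],[.370573,-.312503,.267333]),([.096544,-.105565,2.006049,-.000723,1.242232,.214814],[.476323,.070924,.253619]),([.324511,.112394,1.971522,-.000879,1.055607,.444021],[.5141,.199,.1587]),([.46052,-.3823,2.304897,-.265256,.687411,1.776426],[.466148,.199127,.258972]),([.520247,-.457695,2.372821,-.626644,.666943,2.5511],[.471276,.163775,.280865])]
f=least_squares(lambda p:np.ravel([fk(q,p)[0]-t for q,t in D]),[0,.2,.4,0,.4,.2]);P0=f.x
LO=np.array([-2.63,-.94,.31,-1.31,0,-2.55]);HI=np.array([2.63,2.18,2.57,4.45,2.66,2.55])
def ik(P,Rt,n=40,seed=0):
    g=np.random.default_rng(seed);out=[]
    for i in range(n):
        q0=g.uniform(LO,HI);q0[0]=np.arctan2(P[1],P[0])
        def F(q):
            p,T=fk(q,P0);return np.r_[(p-P)*5,(T.inv()*Rt).as_rotvec()]
        r=least_squares(F,q0,bounds=(LO,HI))
        if r.cost<1e-6 and not any(np.abs(r.x-o).max()<.05 for o in out): out.append(r.x)
    return out
E
python3 - <<'E'
from k import *
print(P0.round(4),np.abs(f.fun).max()); s=bot.read_state();p,T=fk(s['q'],P0);print(p-s['tool_pos'],(T.inv()*R.from_rotvec(s['tcp_rot'])).as_rotvec())
flip=R.from_euler('z',np.pi)
for name,P,hd in [('bowl',np.array([.628,.1775,.086]),.05),('hook',np.array([.608,-.0735,.152]),-.09)]:
  for a in (20,30,40,50):
    for fl in (0,1):
      Rt=fwd(hd,np.radians(a));Tc=P-Rt.apply([0,0,.006])
      for q in ik(Tc,Rt*flip if fl else Rt,16): print(name,a,'cam '+('below' if fl else 'above'),q.round(2))
E
```

```text
[ 0.0029  0.2392  0.4703 -0.0092  0.563   0.2779] 0.02583837076789769
[ 0.00113529 -0.00933108 -0.00592301] [7.37257477e-16 8.89045781e-17 3.72965547e-17]
bowl 20 cam above [ 0.43  0.31  2.39  3.64  0.82 -1.79]
bowl 20 cam below [0.43 0.31 2.39 3.64 0.82 1.35]
bowl 30 cam above [ 0.41  0.22  2.35  3.77  0.54 -1.94]
bowl 30 cam below [0.41 0.22 2.35 3.77 0.54 1.2 ]
bowl 40 cam above [ 0.39  0.17  2.29  4.14  0.31 -2.32]
bowl 40 cam below [0.39 0.17 2.29 4.14 0.31 0.82]
bowl 50 cam below [ 0.36  0.16  2.21 -1.15  0.22 -0.19]
hook 20 cam above [-0.14  0.04  2.5   3.06  0.62 -1.52]
hook 20 cam below [-0.14  0.04  2.5   3.06  0.62  1.62]
hook 30 cam above [-0.14 -0.03  2.45  3.    0.32 -1.47]
hook 30 cam below [-0.14 -0.03  2.45  3.    0.32  1.68]
hook 40 cam above [-0.14 -0.06  2.37  2.46  0.06 -0.92]
hook 40 cam below [-0.14 -0.06  2.37  2.46  0.06  2.22]
hook 50 cam above [-0.13 -0.05  2.28  0.13  0.21  1.41]
hook 50 cam below [-0.13 -0.05  2.28  0.13  0.21 -1.73]
```

```bash
cat > sim.py <<'E'
from k import *
def follow(q,wps,n=12):
    out=[]
    for (P1,R1) in wps:
        P,Rc=fk(q,P0);rv=(Rc.inv()*R1).as_rotvec()
        for i in range(1,n+1):
            Pt=P+(np.array(P1)-P)*i/n;Rt=Rc*R.from_rotvec(rv*i/n)
            r=least_squares(lambda x:np.r_[(fk(x,P0)[0]-Pt)*5,(fk(x,P0)[1].inv()*Rt).as_rotvec(),(x-q)*1e-4],np.clip(q,LO+1e-6,HI-1e-6),bounds=(LO,HI))
            d=np.abs(r.x-q).max();q=r.x
            if r.cost>1e-5 or d>.5: print('  bad',i,r.cost.round(5),d.round(2))
        out.append(q);print(np.round(P1,3),q.round(2))
    return q
E
python3 - <<'E'
from sim import *
rad=np.radians
q=bot.read_state()['q']
X=[.46,.14,.32]
g=np.array([.628,.1775,.088]);Rg=fwd(.05,rad(25));pre=g-Rg.apply([0,0,.136])
wps=[(X,fwd(.6,rad(60))),(X,fwd(1.2,rad(45))),(X,fwd(1.2,rad(20))),(X,fwd(.8,rad(10))),([.44,.16,.25],fwd(.3,rad(20))),(pre,Rg),(g-Rg.apply([0,0,.006]),Rg)]
follow(q,wps)
E
```

```text
[0.46 0.14 0.32] [ 0.18 -0.45  2.22  0.26  0.91  1.03]
[0.46 0.14 0.32] [-0.11 -0.32  2.21  0.84  1.16 -0.05]
[0.46 0.14 0.32] [-0.28 -0.24  2.35  1.31  1.32 -0.49]
  bad 11 2e-05 0.03
  bad 12 0.00058 0.02
[0.46 0.14 0.32] [-0.22 -0.44  2.57  1.69  1.02 -0.54]
  bad 1 0.00064 0.05
  bad 2 0.00247 0.05
  bad 3 0.00532 0.06
  bad 4 0.00901 0.07
  bad 5 0.0133 0.08
  bad 6 0.01794 0.09
  bad 7 0.0226 0.11
  bad 8 0.02697 0.15
  bad 9 0.03069 0.23
  bad 10 0.03347 0.42
  bad 11 0.03508 0.84
  bad 12 0.03538 0.8
[0.44 0.16 0.25] [ 0.43 -0.59  2.57 -0.73  0.21  2.36]
  bad 1 0.00012 0.19
  bad 2 0.0009 0.02
  bad 3 0.00263 0.02
  bad 4 0.0053 0.02
  bad 5 0.00894 0.02
  bad 6 0.01354 0.02
  bad 7 0.01913 0.02
  bad 8 0.02568 0.03
  bad 9 0.03317 0.03
  bad 10 0.04158 0.03
  bad 11 0.05088 0.03
  bad 12 0.06106 0.03
[0.505 0.171 0.145] [ 0.3  -0.28  2.54 -0.84  0.    2.55]
  bad 1 0.00072 0.03
  bad 2 0.00284 0.03
  bad 3 0.00628 0.03
  bad 4 0.01097 0.03
  bad 5 0.01684 0.03
  bad 6 0.02383 0.03
  bad 7 0.03188 0.03
  bad 8 0.04095 0.03
  bad 9 0.05097 0.03
  bad 10 0.06191 0.03
  bad 11 0.07373 0.03
  bad 12 0.08637 0.03
[0.623 0.177 0.091] [ 0.26  0.11  2.26 -0.85  0.    2.55]
```

Run:
```python
from sim import *
rad=np.radians
q=bot.read_state()['q']
X=np.array([.56,.15,.33])
g=np.array([.628,.1775,.088]);Rg=fwd(.05,rad(25));G=g-Rg.apply([0,0,.006])
wps=[(X,fwd(.6,rad(60))),(X,fwd(1.2,rad(45))),(X,fwd(1.1,rad(20))),(X,fwd(.6,rad(20))),(G+[0,0,.13],Rg),(G,Rg),(G+[0,0,.18],Rg)]
q=follow(q,wps)
h=np.array([.608,-.0735,.152]);Rh=fwd(-.09,rad(25));H=h-Rh.apply([0,0,.006]);u=np.array([.996,-.09,0])
print('hook');q=follow(q,[(H-.07*u+[0,0,.12],Rh),(H-.05*u+[0,0,.022],Rh),(H+[0,0,.022],Rh),(H,Rh),(H-Rh.apply([0,0,.04]),Rh),(H-Rh.apply([0,0,.06]),Rh),(H-Rh.apply([0,0,.10]),Rh)])
```

```text
[0.56 0.15 0.33] [ 0.16 -0.21  2.03  0.28  0.86  1.  ]
[0.56 0.15 0.33] [-0.07 -0.1   2.01  0.85  1.12 -0.04]
[0.56 0.15 0.33] [-0.19 -0.09  2.2   1.4   1.16 -0.46]
[0.56 0.15 0.33] [ 0.01 -0.35  2.41  1.69  0.56 -0.37]
[0.623 0.177 0.221] [ 0.42 -0.04  2.35  4.05  0.43 -2.27]
[0.623 0.177 0.091] [ 0.42  0.26  2.37  3.69  0.67 -1.86]
[0.623 0.177 0.271] [ 0.42 -0.13  2.32  4.3   0.36 -2.54]
hook
  bad 12 0.0 0.54
[ 0.533 -0.067  0.275] [-0.16 -0.47  2.55  2.45  0.09 -0.91]
  bad 6 2e-05 0.03
  bad 7 6e-05 0.02
  bad 8 0.0001 0.03
  bad 9 0.00014 0.03
  bad 10 0.00017 0.03
  bad 11 0.00018 0.03
  bad 12 0.00018 0.03
[ 0.553 -0.069  0.177] [-0.15 -0.18  2.57  2.98  0.37 -1.45]
[ 0.603 -0.073  0.177] [-0.14 -0.06  2.48  3.02  0.41 -1.48]
[ 0.603 -0.073  0.155] [-0.14 -0.    2.48  3.04  0.47 -1.5 ]
[ 0.566 -0.07   0.171] [-0.15 -0.13  2.55  3.01  0.42 -1.48]
  bad 7 3e-05 0.01
  bad 8 8e-05 0.01
  bad 9 0.00015 0.01
  bad 10 0.00026 0.01
  bad 11 0.00039 0.01
  bad 12 0.00054 0.01
[ 0.548 -0.068  0.18 ] [-0.15 -0.2   2.57  2.97  0.34 -1.43]
  bad 1 8e-05 0.02
  bad 2 0.00032 0.02
  bad 3 0.00071 0.02
  bad 4 0.00124 0.02
  bad 5 0.00191 0.02
  bad 6 0.00271 0.03
  bad 7 0.00364 0.03
  bad 8 0.00468 0.04
  bad 9 0.00583 0.04
  bad 10 0.0071 0.05
  bad 11 0.00846 0.06
  bad 12 0.00992 0.08
[ 0.512 -0.065  0.197] [-0.17 -0.34  2.57  2.55  0.14 -1.02]
```

Run:
```python
from sim import *
X=np.array([.56,.15,.33]);rad=np.radians
print(move(X,fwd(.6,rad(60))),move(X,fwd(1.2,rad(45))))
```

```text
[ 0.1653  0.012   0.0402  0.1212 -0.0688 -0.174 ] [ 0.1653  0.012   0.0402  0.2751  0.0085 -0.2939]
```

Request:
{"name": "play_rows", "arguments": {
  "commands": [
    [[0.165,0.012,0.04,0.121,-0.069,-0.174,0],[0.165,0.012,0.04,0.121,-0.069,-0.174,0],[0.165,0.012,0.04,0.121,-0.069,-0.174,0],[0.165,0.012,0.04,0.121,-0.069,-0.174,-0.7],[0.165,0.012,0.04,0.275,0.008,-0.294,-0.7],[0.165,0.012,0.04,0.275,0.008,-0.294,-0.7],[0.165,0.012,0.04,0.275,0.008,-0.294,-0.7],[0.165,0.012,0.04,0.275,0.008,-0.294,-0.7]]
  ]
}}

```text
time: 8.55
tool_pos: [0.5589, 0.1515, 0.3272]
tcp_rot: [-2.689, -0.785, -0.912]
wrist_force: [-0.4, -0.6, -0.3]
width: 0.848
grip_force: 0.0
```

Run:
```python
from sim import *
X=np.array([.56,.15,.33]);rad=np.radians
s=bot.read_state();print(s['tool_pos'],s['q'].round(2) if hasattr(s['q'],'round') else s['q'])
print(move(X,fwd(1.2,rad(45))),move(X,fwd(1.1,rad(20))),move(X,fwd(.6,rad(20))))
```

```text
[0.55886523 0.15152651 0.32717553] [ 0.04 -0.29  2.15  0.48  0.76  0.78]
[ 0.0031  0.0031 -0.0036  0.1287  0.0378 -0.1527] [ 0.0031  0.0031 -0.0036  0.1346  0.174  -0.1038] [ 0.0031  0.0031 -0.0036  0.0043  0.1794 -0.0088]
```

Tracking the plan; on through the wrist turn.

Request:
{"name": "play_rows", "arguments": {
  "commands": [
    [[0.003,0.003,-0.004,0.129,0.038,-0.153,-0.7],[0.003,0.003,-0.004,0.129,0.038,-0.153,-0.7],[0.003,0.003,-0.004,0.129,0.038,-0.153,-0.7],[0.003,0.003,-0.004,0.135,0.174,-0.104,-0.7],[0.003,0.003,-0.004,0.135,0.174,-0.104,-0.7],[0.003,0.003,-0.004,0.135,0.174,-0.104,-0.7],[0.003,0.003,-0.004,0.135,0.174,-0.104,-0.7],[0.003,0.003,-0.004,0.135,0.174,-0.104,-0.7]]
  ]
}}

```text
time: 9.35
tool_pos: [0.559, 0.1489, 0.3265]
tcp_rot: [-1.86, -1.128, -1.293]
wrist_force: [-0.3, 0.2, 0.7]
width: 0.849
grip_force: 0.0
```

Run:
```python
from sim import *
X=np.array([.56,.15,.33]);rad=np.radians
s=bot.read_state();print(s['tool_pos'],s['q'].round(2))
g=np.array([.628,.1775,.088]);Rg=fwd(.05,rad(25));G=g-Rg.apply([0,0,.006])
print(move(X,fwd(1.1,rad(20))),move(X,fwd(.6,rad(20))),move(G+[0,0,.13],Rg))
follow(s['q'],[(X,fwd(.6,rad(20))),(G+[0,0,.13],Rg)])
```

```text
[0.55903623 0.14889183 0.32650079] [-0.34 -0.05  2.23  1.35  1.26 -0.54]
[ 0.0063  0.0005  0.0002  0.0006  0.0008 -0.0026] [ 0.0063  0.0005  0.0002 -0.1488  0.0014  0.052 ] [-0.1342  0.0738  0.1456 -0.3081 -0.0233  0.1259]
[0.56 0.15 0.33] [ 0.01 -0.35  2.41  1.69  0.56 -0.37]
[0.623 0.177 0.221] [ 0.42 -0.04  2.35  4.05  0.43 -2.27]
```

Request:
{"name": "play_rows", "arguments": {
  "commands": [
    [[0.006,0,0,-0.05,0,0.017,-0.7],[0.006,0,0,-0.1,0,0.035,-0.7],[0.006,0,0,-0.149,0.001,0.052,-0.7],[0.006,0,0,-0.149,0.001,0.052,-0.7],[-0.035,0.02,0.036,-0.188,-0.005,0.07,-0.7],[-0.07,0.037,0.073,-0.228,-0.011,0.09,-0.7],[-0.1,0.055,0.11,-0.268,-0.017,0.108,-0.7],[-0.134,0.074,0.146,-0.308,-0.023,0.126,-0.7]]
  ]
}}

```text
time: 10.15
tool_pos: [0.6049, 0.168, 0.2933]
tcp_rot: [-2.355, -0.414, -1.699]
wrist_force: [0.4, -0.2, 0.4]
width: 0.854
grip_force: 0.0
```

Run:
```python
from sim import *
rad=np.radians
s=bot.read_state();print(s['tool_pos'],s['q'].round(2))
g=np.array([.628,.1775,.088]);Rg=fwd(.05,rad(25));G=g-Rg.apply([0,0,.006])
print(move(G+[0,0,.13],Rg))
```

```text
[0.60493703 0.16802193 0.29332389] [ 0.12 -0.23  2.48  2.55  0.41 -1.09]
[-0.1048 -0.0038  0.0694 -0.0896 -0.0366  0.0342]
```

Request:
{"name": "play_rows", "arguments": {
  "commands": [
    [[-0.105,-0.004,0.069,-0.09,-0.037,0.034,-0.8],[-0.105,-0.004,0.069,-0.09,-0.037,0.034,-0.8],[-0.105,-0.004,0.069,-0.09,-0.037,0.034,-0.8],[-0.105,-0.004,0.069,-0.09,-0.037,0.034,-0.8],[-0.105,-0.004,0.069,-0.09,-0.037,0.034,-0.8],[-0.105,-0.004,0.069,-0.09,-0.037,0.034,-0.8],[-0.105,-0.004,0.069,-0.09,-0.037,0.034,-0.8],[-0.105,-0.004,0.069,-0.09,-0.037,0.034,-0.8]]
  ]
}}

```text
time: 10.95
tool_pos: [0.6222, 0.1781, 0.2202]
tcp_rot: [-2.626, -0.068, -1.67]
wrist_force: [0.9, -0.1, 0.6]
width: 0.902
grip_force: 0.0
```

Run:
```python
from sim import *
rad=np.radians
cv2.imwrite('pics/w3.png',bot.read_camera('wrist'));W=cam('wrist')
s=bot.read_state();print(s['tool_pos'],s['q'].round(2))
g=np.array([.628,.1775,.088]);Rg=fwd(.05,rad(25));G=g-Rg.apply([0,0,.006])
print(move(G+[0,0,.13],Rg),move(G,Rg))
print(proj(W,g),proj(W,g+[0,0,.049]))
```

```text
[0.62228719 0.17755307 0.22031303] [ 0.39 -0.05  2.42  3.9   0.45 -2.13]
[ 0.0005  0.0006  0.0002 -0.0005  0.0003  0.0002] [-0.1957  0.0006  0.092  -0.0005  0.0003  0.0002]
[321.9469539  453.72597517] [321.76041646 419.04766961]
```

View pics/w3.png

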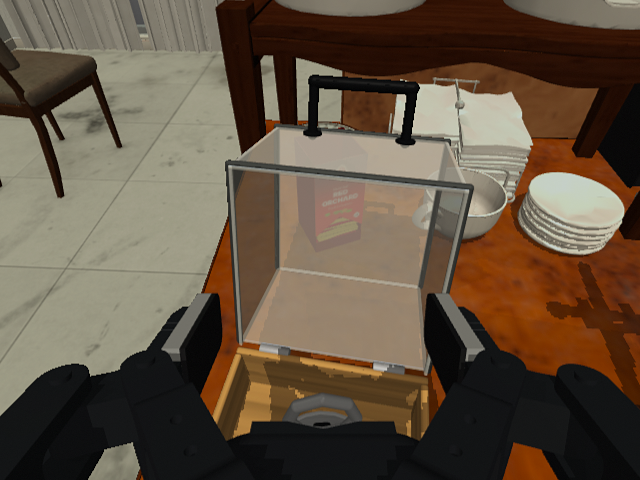

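The eye shows at about (322,410), as predicted, centred between the fingers. I'll descend straight down and close.

Request:
{"name": "play_rows", "arguments": {
  "commands": [
    [[-0.04,0,0.018,0,0,0,-0.8],[-0.08,0,0.037,0,0,0,-0.8],[-0.12,0,0.055,0,0,0,-0.8],[-0.15,0,0.07,0,0,0,-0.8],[-0.175,0,0.082,0,0,0,-0.8],[-0.196,0,0.092,0,0,0,-0.8],[-0.196,0,0.092,0,0,0,-0.8],[-0.196,0,0.092,0,0,0,-0.8]]
  ]
}}

```text
time: 11.8
tool_pos: [0.6221, 0.1756, 0.0892]
tcp_rot: [-2.63, -0.066, -1.67]
wrist_force: [0.3, -0.1, 0.5]
width: 0.9
grip_force: 0.0
```

Request:
{"name": "play_rows", "arguments": {
  "commands": [
    [[0,0,0,0,0,0,0.3],[0,0,0,0,0,0,0.5],[0,0,0,0,0,0,0.7],[0,0,0,0,0,0,1],[0,0,0,0,0,0,1],[0,0,0,0,0,0,1],[0,0,0,0,0,0,1],[0,0,0,0,0,0,1]]
  ],
  "force": 50
}}

```text
time: 12.6
tool_pos: [0.6215, 0.1754, 0.0884]
tcp_rot: [-2.631, -0.066, -1.67]
wrist_force: [-1.2, 0.3, 1.1]
width: 0.106
grip_force: 51.3
```

Run:
```python
from sim import *
rad=np.radians
s=bot.read_state();print(s['tool_pos'],s['q'].round(2),s['wrist_force'])
g=np.array([.628,.1775,.088]);Rg=fwd(.05,rad(25));G=g-Rg.apply([0,0,.006])
print(move(G,Rg),move(s['tool_pos']+[0,0,.09]))
```

```text
[0.62146627 0.17538337 0.08844437] [ 0.39  0.28  2.45  3.6   0.75 -1.77] [-1.24717039  0.33291398  1.13748077]
[ 0.004  -0.003   0.0003  0.0005  0.0012  0.0005] [ 0.1357  0.0003 -0.0639  0.      0.      0.    ]
```

Request:
{"name": "play_rows", "arguments": {
  "commands": [
    [[0.02,0,-0.009,0,0,0,1],[0.045,0,-0.021,0,0,0,1],[0.075,0,-0.035,0,0,0,1],[0.105,0,-0.049,0,0,0,1],[0.136,0,-0.064,0,0,0,1],[0.136,0,-0.064,0,0,0,1],[0.136,0,-0.064,0,0,0,1],[0.136,0,-0.064,0,0,0,1]]
  ]
}}

```text
time: 13.4
tool_pos: [0.6206, 0.1752, 0.1765]
tcp_rot: [-2.635, -0.067, -1.666]
wrist_force: [-0.6, 0.4, -2.1]
width: 0.105
grip_force: 51.1
```

Run:
```python
from sim import *
rad=np.radians
s=bot.read_state();print(s['tool_pos'],s['q'].round(2),s['wrist_force'],s['width'])
u=np.array([.996,-.09,0]);Rh=fwd(-.09,rad(25))
# eye pos relative to TCP at grasp: stem(.088 high z); assumed true stem x,y
st=np.array([.608,-.0735,.218-.066]);off=Rh.apply([0,0,.006])+[0,0,.002]
H=st-off
wp=[(H-.045*u+[0,.12,.03],fwd(-.02,rad(25))),(H-.042*u+[0,0,.022],Rh),(H+[0,0,.022],Rh)]
follow(s['q'],wp)
for w in wp: print(w[0].round(4),move(*w))
```

```text
[0.62058173 0.17517489 0.17649302] [ 0.39  0.04  2.44  3.77  0.53 -1.99] [-0.55207616  0.37565986 -2.05270178] 0.10465758564985254
[0.558 0.051 0.183] [ 0.18 -0.19  2.57  3.62  0.41 -1.93]
  bad 3 1e-05 0.05
  bad 4 3e-05 0.05
  bad 5 3e-05 0.05
  bad 6 4e-05 0.05
  bad 7 3e-05 0.06
  bad 8 2e-05 0.05
[ 0.561 -0.069  0.175] [-0.15 -0.16  2.56  3.    0.4  -1.47]
[ 0.603 -0.073  0.175] [-0.14 -0.06  2.48  3.02  0.42 -1.49]
[0.5578 0.051  0.1825] [-0.0406  0.2015 -0.1077 -0.0195  0.0022  0.0101]
[ 0.5608 -0.0692  0.1745] [-0.0552  0.402  -0.1061 -0.0397  0.0022  0.0196]
[ 0.6026 -0.073   0.1745] [-0.0255  0.4117 -0.0435 -0.0397  0.0022  0.0196]
```

```bash
cat >> k.py <<'E'
D=[D[0],D[2],([.39,-.05,2.42,3.9,.45,-2.13],[.62229,.17755,.22031]),([.39,.28,2.45,3.6,.75,-1.77],[.62147,.17538,.08844])]
s_=bot.read_state();D.append((s_['q'],s_['tool_pos']))
f=least_squares(lambda p:np.r_[np.ravel([fk(q,p)[0]-t for q,t in D]),(p[[0,3]])*.1],[0,.2,.4,0,.4,.2]);P0=f.x
E
python3 - <<'E'
from sim import *
rad=np.radians
print(P0.round(3),np.abs(f.fun).max())
s=s_;u=np.array([.996,-.09,0])
st=np.array([.608,-.0735,.218-.066])
for hd,a in [(-.09,25),(-.3,25),(-.09,32)]:
  print(hd,a);Rh=fwd(hd,rad(a));H=st-Rh.apply([0,0,.006])-[0,0,.002]
  q=follow(s['q'],[(H-.042*u+[0,.12,.03],Rh),(H-.040*u+[0,0,.022],Rh),(H+[0,0,.022],Rh),(H,Rh),(H-Rh.apply([0,0,.045]),Rh)])
E
```

```text
[ 0.07   0.184  0.478 -0.025  0.489  0.268] 0.02517623132581251
-0.09 25
  bad 10 0.00017 0.04
  bad 11 0.00072 0.04
  bad 12 0.00159 0.04
[0.561 0.051 0.183] [ 0.23 -0.16  2.57  3.89  0.45 -2.11]
  bad 1 7e-05 0.04
  bad 2 0.00025 0.04
  bad 3 0.00053 0.05
  bad 4 0.00086 0.06
  bad 5 0.00123 0.07
  bad 6 0.00161 0.08
  bad 7 0.00197 0.09
  bad 8 0.0023 0.09
  bad 9 0.00258 0.1
  bad 10 0.0028 0.1
  bad 11 0.00293 0.1
  bad 12 0.00298 0.09
[ 0.563 -0.069  0.175] [-0.15 -0.15  2.57  2.98  0.36 -1.45]
[ 0.603 -0.073  0.175] [-0.14 -0.05  2.54  3.04  0.48 -1.5 ]
[ 0.603 -0.073  0.153] [-0.14  0.01  2.55  3.05  0.56 -1.52]
  bad 4 5e-05 0.02
  bad 5 0.00019 0.02
  bad 6 0.00043 0.02
  bad 7 0.00076 0.02
  bad 8 0.00117 0.02
  bad 9 0.00166 0.02
  bad 10 0.00221 0.02
  bad 11 0.00283 0.02
  bad 12 0.00351 0.02
[ 0.562 -0.069  0.172] [-0.15 -0.14  2.57  2.98  0.36 -1.45]
-0.3 25
[0.561 0.052 0.183] [ 0.36 -0.1   2.56  4.23  0.68 -2.24]
  bad 3 5e-05 0.03
  bad 4 0.00017 0.03
  bad 5 0.00034 0.03
  bad 6 0.00054 0.03
  bad 7 0.00075 0.03
  bad 8 0.00096 0.03
  bad 9 0.00116 0.04
  bad 10 0.00132 0.04
  bad 11 0.00144 0.05
  bad 12 0.00152 0.05
[ 0.563 -0.068  0.175] [ 0.02 -0.13  2.57  3.84  0.47 -2.06]
[ 0.603 -0.072  0.175] [-0.   -0.03  2.52  3.7   0.53 -1.93]
[ 0.603 -0.072  0.153] [-0.    0.03  2.54  3.64  0.6  -1.86]
  bad 7 8e-05 0.03
  bad 8 0.00024 0.03
  bad 9 0.00047 0.03
  bad 10 0.00076 0.03
  bad 11 0.00112 0.03
  bad 12 0.00154 0.03
[ 0.564 -0.06   0.172] [ 0.04 -0.12  2.57  3.87  0.49 -2.07]
-0.09 32
[0.561 0.051 0.183] [ 0.21 -0.19  2.55  4.04  0.32 -2.29]
[ 0.563 -0.069  0.175] [-0.14 -0.18  2.56  2.96  0.26 -1.42]
[ 0.603 -0.073  0.175] [-0.14 -0.08  2.48  2.99  0.27 -1.45]
[ 0.603 -0.073  0.153] [-0.14 -0.03  2.5   3.02  0.34 -1.48]
[ 0.565 -0.07   0.177] [-0.14 -0.18  2.55  2.95  0.25 -1.42]
```

```bash
cat > hk.py <<'E'
from sim import *
rad=np.radians
u=np.array([.996,-.09,0]);seat=np.array([.608,-.0735,.218])
Rg=fwd(.05,rad(25));v=Rg.inv().apply(Rg.apply([0,0,.006])+[0,0,.068])
def tgt(e,hd=-.09,a=32): Rt=fwd(hd,rad(a));return e-Rt.apply(v),Rt
E
python3 - <<'E'
from hk import *
s=bot.read_state()
A=tgt(seat-.04*u+[0,.12,.03],0.);B=tgt(seat-.038*u+[0,0,.022]);C=tgt(seat+[0,0,.022])
follow(s['q'],[A,B,C,tgt(seat)])
for w in (A,B,C): print(w[0].round(4),move(*w))
E
```

```text
[0.555 0.05  0.184] [ 0.15 -0.22  2.57  3.69  0.25 -2.03]
  bad 2 1e-05 0.05
  bad 3 3e-05 0.06
  bad 4 5e-05 0.06
  bad 5 6e-05 0.07
  bad 6 7e-05 0.07
  bad 7 7e-05 0.07
  bad 8 7e-05 0.07
  bad 9 5e-05 0.07
  bad 10 4e-05 0.06
  bad 11 2e-05 0.06
[ 0.557 -0.069  0.176] [-0.15 -0.2   2.57  2.95  0.25 -1.41]
[ 0.595 -0.072  0.176] [-0.14 -0.1   2.5   2.98  0.27 -1.44]
[ 0.595 -0.072  0.154] [-0.14 -0.05  2.52  3.01  0.34 -1.48]
[0.5548 0.0501 0.1837] [-0.041   0.2029 -0.1131 -0.0133 -0.0367  0.0082]
[ 0.5568 -0.0689  0.1757] [-0.0562  0.4011 -0.1128 -0.0384 -0.0367  0.022 ]
[ 0.5947 -0.0723  0.1757] [-0.0293  0.4098 -0.0562 -0.0384 -0.0367  0.022 ]
```

Request:
{"name": "play_rows", "arguments": {
  "commands": [
    [[-0.006,0.03,-0.016,-0.002,-0.006,0.001,1],[-0.012,0.06,-0.034,-0.004,-0.011,0.002,1],[-0.018,0.09,-0.05,-0.006,-0.017,0.003,1],[-0.024,0.12,-0.067,-0.008,-0.022,0.005,1],[-0.03,0.15,-0.084,-0.01,-0.028,0.006,1],[-0.036,0.18,-0.1,-0.012,-0.033,0.007,1],[-0.041,0.203,-0.113,-0.013,-0.037,0.008,1],[-0.041,0.203,-0.113,-0.013,-0.037,0.008,1]]
  ]
}}

```text
time: 14.2
tool_pos: [0.5585, 0.0494, 0.1863]
tcp_rot: [2.747, -0.002, 1.522]
wrist_force: [-0.7, -0.7, -1.8]
width: 0.105
grip_force: 51.1
```

Run:
```python
from hk import *
s=bot.read_state();print(s['tool_pos'],s['q'].round(2),s['wrist_force'],s['width'])
B=tgt(seat-.038*u+[0,0,.022]);C=tgt(seat+[0,0,.022])
A=tgt(seat-.04*u+[0,.12,.03],0.)
for w in (A,B,C): print(w[0].round(4),move(*w))
```

```text
[0.558529   0.0494159  0.18628638] [ 0.09 -0.24  2.57  3.5   0.22 -1.87] [-0.72847096 -0.70014468 -1.80874607] 0.10479817118196344
[0.5548 0.0501 0.1837] [-0.007  -0.0011 -0.003   0.0004  0.0001 -0.0002]
[ 0.5568 -0.0689  0.1757] [-1.630e-02  1.972e-01  7.200e-03 -2.390e-02  1.000e-04  1.500e-02]
[ 0.5947 -0.0723  0.1757] [ 1.710e-02  2.028e-01  6.070e-02 -2.390e-02  1.000e-04  1.500e-02]
```

Run:
```python
from hk import *
B=tgt(seat-.034*u+[0,0,.022]);print(B[0],move(*B))
```

```text
[ 0.56081473 -0.06923784  0.17568638] [-1.280e-02  1.977e-01  1.290e-02 -2.390e-02  1.000e-04  1.500e-02]
```

Request:
{"name": "play_rows", "arguments": {
  "commands": [
    [[-0.001,0.028,0.002,-0.003,0,0.002,1],[-0.003,0.056,0.004,-0.007,0,0.004,1],[-0.005,0.085,0.006,-0.01,0,0.006,1],[-0.007,0.113,0.008,-0.014,0,0.009,1],[-0.009,0.141,0.01,-0.017,0,0.011,1],[-0.011,0.17,0.011,-0.02,0,0.013,1],[-0.013,0.198,0.013,-0.024,0,0.015,1],[-0.013,0.198,0.013,-0.024,0,0.015,1]]
  ]
}}

```text
time: 15.0
tool_pos: [0.5613, -0.0686, 0.1738]
tcp_rot: [2.712, -0.122, 1.496]
wrist_force: [0.7, -0.6, -1.3]
width: 0.104
grip_force: 51.1
```

Request:
{"name": "play_rows", "arguments": {
  "commands": [
    [[0,0,0,0,0,0,1],[0,0,0,0,0,0,1]]
  ]
}}

```text
time: 15.2
tool_pos: [0.5618, -0.0672, 0.1752]
tcp_rot: [2.711, -0.119, 1.499]
wrist_force: [-0.6, 0.0, -2.5]
width: 0.102
grip_force: 51.1
```

Run:
```python
from hk import *
w=bot.read_camera('wrist');W=cam('wrist');s=bot.read_state();t=bot.read_camera('top');sc=bot.read_camera('scene')
print(s['tool_pos'],s['q'].round(3),s['wrist_force'],s['width'])
T=cam('top');S=cam('scene')
Rt=R.from_rotvec(s['tcp_rot']);e=s['tool_pos']+Rt.apply(v);tip=seat-.019*u+[0,0,.013]
print('eyetop est',e,'wrt seat',(e-seat)@u,e-seat)
for n,c in (('T',T),('S',S),('W',W)): print(n,[proj(c,p).round(1) for p in (e,seat,tip)])
cr=lambda im,p,r=33,k=300:cv2.resize(im[int(p[1])-r:int(p[1])+r,int(p[0])-r:int(p[0])+r],(k,k),interpolation=2)
a=cr(t,proj(T,e));b=cr(sc,proj(S,e));
out=np.zeros((600,800,3),np.uint8);out[:300,:300]=a;out[300:600,:300]=b;out[:480,300:]=w[:,70:570];cv2.imwrite('pics/c4.png',out)
print([proj(T,e).astype(int)-33,proj(S,e).astype(int)-33])
B=tgt(seat-.034*u+[0,0,.022]);print(move(*B))
```

```text
[ 0.56192856 -0.06711264  0.17548381] [-0.234 -0.201  2.571  2.644  0.264 -1.166] [-0.31428058  0.56003102 -2.14957107] 0.10823586357783038
eyetop est [ 0.57534714 -0.06832638  0.23977699] wrt seat -0.032987873663558175 [-0.03265286  0.00517362  0.02177699]
T [array([326.7, 231.6]), array([329.1, 217.2]), array([328.3, 225.4])]
S [array([337.5, 216.5]), array([331.9, 214.5]), array([335.7, 215.3])]
W [array([318.8, 167.4]), array([326.9, 151.5]), array([327.5, 158. ])]
[array([293, 198]), array([304, 183])]
[-0.0013  0.0036 -0.0013 -0.0009  0.0003  0.0004]
```

View pics/c4.png

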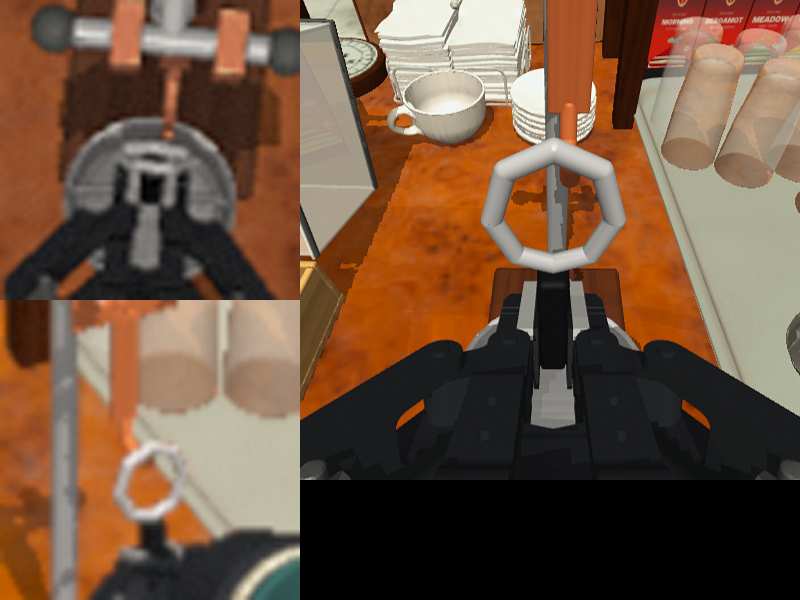

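The combined view shows the eye in the wrist view centred at u≈323 and the hook at u≈339, so the eye must move about 6 mm to the right. The hook's lower end is at v≈185. I'll measure the hook and the eye numerically with masks in all the views.

Run:
```python
from hk import *
w=bot.read_camera('wrist');W=cam('wrist');s=bot.read_state();t=bot.read_camera('top');sc=bot.read_camera('scene');T=cam('top');S=cam('scene')
cop=lambda im:(lambda h:((h[...,0]<14)&(h[...,1]>90)&(h[...,2]>110)))(cv2.cvtColor(im,cv2.COLOR_BGR2HSV))
# wrist: print hue/sat/val down the hook column and background
h=cv2.cvtColor(w,cv2.COLOR_BGR2HSV)
for v_ in range(96,200,6): print(v_,h[v_,339],h[v_,352])
# scene: rows near hook, list copper-like
h=cv2.cvtColor(sc,cv2.COLOR_BGR2HSV)
for v_ in range(200,226,2): print(v_,[tuple(int(k) for k in h[v_,c]) for c in range(328,342,2)])
h=cv2.cvtColor(t,cv2.COLOR_BGR2HSV)
for v_ in range(210,236,2): print(v_,[tuple(int(k) for k in h[v_,c]) for c in range(326,334,1)])
```

```text
96 [ 10 193 168] [ 10 192 175]
102 [ 10 193 168] [ 10 194 175]
108 [ 12 184 243] [ 10 192 175]
114 [ 10 193 211] [ 10 200 172]
120 [ 10 192 211] [ 29  28 226]
126 [ 10 192 213] [ 38  11 250]
132 [ 10 192 213] [ 24  33 223]
138 [ 10 192 212] [ 21  36 218]
144 [ 68   6 176] [ 11 212 154]
150 [ 23  10 208] [ 36   7 183]
156 [ 18  13 201] [ 20  11 208]
162 [ 19  12 166] [ 15  10 198]
168 [ 20   8 102] [ 25  10 161]
174 [  9 195 107] [45  6 92]
180 [ 10 195  89] [ 10 214 149]
186 [  9 191  91] [ 10 211 132]
192 [ 11 234 110] [ 11 220 103]
198 [ 11 214 119] [ 10 215  90]
200 [(10, 130, 161), (10, 182, 188), (10, 176, 188), (11, 140, 169), (13, 84, 163), (14, 87, 167), (13, 84, 169)]
202 [(11, 118, 167), (10, 180, 188), (10, 178, 188), (10, 138, 170), (14, 89, 164), (13, 89, 167), (13, 86, 170)]
204 [(11, 121, 168), (10, 182, 189), (10, 178, 188), (11, 139, 169), (14, 95, 164), (14, 92, 167), (14, 83, 166)]
206 [(10, 158, 166), (10, 179, 188), (10, 179, 189), (13, 73, 186), (14, 76, 168), (14, 76, 172), (14, 78, 166)]
208 [(11, 184, 169), (10, 177, 190), (10, 175, 197), (15, 67, 179), (21, 
[... 1820 characters left out ...]
), (15, 5, 111), (7, 59, 126), (9, 149, 145), (9, 151, 142), (8, 116, 128), (10, 45, 85), (8, 127, 62)]
226 [(10, 10, 79), (10, 10, 77), (9, 62, 86), (9, 160, 110), (9, 150, 112), (8, 70, 88), (0, 0, 89), (8, 10, 99)]
228 [(10, 9, 89), (0, 9, 84), (10, 79, 87), (10, 145, 128), (10, 144, 129), (9, 61, 84), (38, 13, 78), (30, 10, 75)]
230 [(15, 11, 183), (13, 12, 186), (13, 14, 167), (17, 11, 161), (11, 13, 159), (11, 14, 149), (19, 14, 142), (18, 10, 122)]
232 [(10, 19, 40), (0, 7, 37), (15, 9, 54), (12, 14, 88), (15, 17, 120), (23, 15, 137), (10, 16, 143), (17, 12, 146)]
234 [(11, 12, 173), (9, 14, 176), (13, 13, 180), (9, 14, 180), (13, 14, 167), (13, 13, 136), (10, 13, 122), (10, 13, 117)]
```

Run:
```python
from hk import *
w=bot.read_camera('wrist');W=cam('wrist');s=bot.read_state()
h=cv2.cvtColor(w,cv2.COLOR_BGR2HSV);sat=h[...,1]
print('eye col 323 gray runs',[int(i) for i in range(120,300) if (sat[i,323]<60)!=(sat[i-1,323]<60)])
print('eye row 200',[int(i) for i in range(230,420) if (sat[200,i]<60)!=(sat[200,i-1]<60)])
for r in (120,130,178,184,187,190): 
    print(r,[int(x) for x in h[r,326:354,2]])
print('col',[int(x) for x in h[172:200,339,2]])
Rt=R.from_rotvec(s['tcp_rot']);e=s['tool_pos']+Rt.apply(v);ax=Rt.apply(Rg.inv().apply([0,0,1]))
print('eye est',e,'axis',ax)
def onplane(uv,p,n): o,d=ray(W,*uv);return o+d*((p-o)@n)/(d@n)
n=Rt.apply(Rg.inv().apply([np.cos(.05),np.sin(.05),0]))
for vv in (156,250): print('eye at',vv,onplane((323.5,vv),e,n))
for x in (.585,.587,.590):
    print('tip',onplane((339,179.5),np.array([x,-.074,.23]),u))
print('eyetop est px',proj(W,e),'eyebot est px',proj(W,e-.034*ax))
```

```text
eye col 323 gray runs []
eye row 200 [255, 279, 316, 337, 368, 392]
120 [98, 94, 90, 155, 172, 184, 194, 200, 205, 207, 208, 210, 212, 213, 208, 204, 196, 187, 174, 151, 187, 201, 175, 161, 147, 160, 177, 222]
130 [94, 95, 109, 154, 173, 186, 195, 201, 204, 208, 209, 213, 212, 212, 209, 202, 193, 184, 169, 139, 243, 236, 208, 191, 161, 153, 159, 162]
178 [93, 96, 98, 96, 96, 94, 93, 90, 90, 88, 88, 90, 90, 92, 92, 94, 93, 90, 90, 87, 87, 87, 88, 128, 150, 152, 154, 156]
184 [92, 95, 97, 97, 96, 94, 92, 91, 89, 89, 89, 88, 90, 90, 92, 92, 90, 91, 89, 86, 87, 87, 124, 125, 116, 119, 125, 132]
187 [97, 93, 94, 96, 94, 95, 92, 91, 89, 90, 89, 89, 90, 91, 91, 91, 90, 88, 86, 86, 115, 142, 140, 138, 108, 107, 112, 117]
190 [97, 93, 94, 95, 94, 94, 96, 90, 88, 90, 88, 87, 89, 87, 98, 107, 119, 149, 164, 161, 156, 154, 154, 156, 137, 99, 98, 101]
col [132, 124, 118, 111, 106, 98, 92, 90, 90, 91, 91, 90, 90, 89, 90, 91, 90, 89, 87, 98, 107, 110, 113, 116, 117, 117, 118, 118]
eye est [ 0.57553268 -0.06890082  0.24061894] axis [ 0.1216907  -0.01100093  0.99250711]
eye at 156 [ 0.5758193  -0.07004687  0.2437519 ]
eye at 250 [ 0.57196319 -0.06972131  0.21231791]
tip [ 0.5848874  -0.07524611  0.22749864]
tip [ 0.58686185 -0.07552891  0.22565568]
tip [ 0.58982351 -0.07595312  0.22289124]
eyetop est px [318.84714317 167.26324045] eyebot est px [319.66691275 262.83198842]
```

Run:
```python
from hk import *
s=bot.read_state();p=s['tool_pos'];d=np.array([0,-.0045,-.0075])
print(p,s['q'].round(2))
for k in (0,.010,.020,.029): print(k,move(p+d+k*u))
```

```text
[ 0.56218985 -0.06770887  0.17630959] [-0.24 -0.2   2.57  2.64  0.26 -1.16]
0 [-0.0102  0.0075  0.0072  0.      0.      0.    ]
0.01 [-0.0014  0.0075  0.0213  0.      0.      0.    ]
0.02 [0.0074 0.0076 0.0354 0.     0.     0.    ]
0.029 [0.0154 0.0076 0.0482 0.     0.     0.    ]
```

Request:
{"name": "play_rows", "arguments": {
  "commands": [
    [[-0.005,0.003,0.0036,0,0,0,1],[-0.0102,0.006,0.0072,0,0,0,1],[-0.0102,0.006,0.0072,0,0,0,1],[-0.0102,0.006,0.0072,0,0,0,1]]
  ]
}}

```text
time: 15.95
tool_pos: [0.5634, -0.0721, 0.1686]
tcp_rot: [2.71, -0.12, 1.498]
wrist_force: [-0.8, -0.3, -1.9]
width: 0.1
grip_force: 51.1
```

Run:
```python
from hk import *
w=bot.read_camera('wrist');W=cam('wrist');s=bot.read_state();print(s['tool_pos'],s['q'].round(3),s['wrist_force'])
h=cv2.cvtColor(w,cv2.COLOR_BGR2HSV)
g=(h[...,1]<60)&(h[...,2]>60)
print('eye row 200',[int(i) for i in range(230,420) if g[200,i]!=g[200,i-1]])
for r in range(100,215,6): 
    x=[int(i) for i in range(300,380) if (h[r,i,1]>185 and h[r,i,1]<200 and h[r,i,0] in(9,10))]; print(r,(x[0],x[-1],len(x)) if x else 0, end=' ')
print('\ncol309 gray',[int(i) for i in range(120,280) if g[i,309]!=g[i-1,309]])
for c in (333,336): print(c,[tuple(int(k) for k in h[r,c]) for r in range(160,215,4)])
```

```text
[ 0.56346659 -0.07208399  0.1688318 ] [-0.248 -0.178  2.57   2.647  0.288 -1.178] [ 0.48014502 -0.89029886 -1.28736534]
eye row 200 [255, 279, 309, 330, 368, 392]
100 (315, 331, 17) 106 (315, 331, 17) 112 (315, 331, 17) 118 (315, 331, 17) 124 (316, 331, 16) 130 (315, 367, 12) 136 (315, 362, 13) 142 (368, 371, 2) 148 0 154 (366, 375, 3) 160 0 166 (321, 327, 6) 172 (317, 342, 12) 178 (355, 356, 2) 184 0 190 0 196 (351, 365, 12) 202 (349, 358, 10) 208 0 214 (358, 368, 5) 
col309 gray [210, 251, 271]
333 [(26, 11, 161), (20, 13, 122), (9, 151, 88), (11, 227, 101), (11, 225, 112), (10, 225, 111), (11, 239, 110), (11, 228, 112), (11, 212, 118), (11, 208, 119), (11, 221, 120), (12, 234, 121), (12, 231, 108), (11, 226, 106)]
336 [(23, 13, 172), (20, 11, 135), (90, 10, 79), (11, 233, 164), (12, 236, 170), (11, 227, 173), (11, 234, 172), (11, 230, 174), (11, 213, 116), (12, 213, 115), (11, 219, 154), (11, 229, 117), (11, 221, 104), (12, 223, 104)]
```

The hook is now laterally centred in the eye (u≈323), with the tip's centre about 7.5 mm below the inner eye top. I'll go forward over the tip, raised by 1.5 mm.

Request:
{"name": "play_rows", "arguments": {
  "commands": [
    [[0.007,0,0.005,0,0,0,1],[0.011,0,0.0128,0,0,0,1],[0.0155,0,0.02,0,0,0,1],[0.02,0,0.027,0,0,0,1],[0.0235,0,0.033,0,0,0,1],[0.0267,0,0.038,0,0,0,1],[0.0267,0,0.038,0,0,0,1],[0.0267,0,0.038,0,0,0,1]]
  ]
}}

```text
time: 16.8
tool_pos: [0.5912, -0.0744, 0.1703]
tcp_rot: [2.71, -0.12, 1.499]
wrist_force: [0.2, -0.3, -1.9]
width: 0.109
grip_force: 51.1
```

Run:
```python
from hk import *
w=bot.read_camera('wrist');W=cam('wrist');s=bot.read_state();t=bot.read_camera('top');T=cam('top');print(s['tool_pos'],s['q'].round(3),s['wrist_force'],s['torque'])
Rt=R.from_rotvec(s['tcp_rot']);e=s['tool_pos']+Rt.apply(v);print('eye',e,'eye outer px',proj(W,e+[0,0,.003]))
h=cv2.cvtColor(w,cv2.COLOR_BGR2HSV)
for c in (318,323,328): print(c,[(r,)+tuple(int(k) for k in h[r,c]) for r in range(100,226,5)])
ht=cv2.cvtColor(t,cv2.COLOR_BGR2HSV);print('top',proj(T,e).round(1))
for r in range(212,234,2): print(r,[tuple(int(k) for k in ht[r,c]) for c in range(327,334)])
print('lower 22, a->27',move(s['tool_pos']-[0,0,.012]),move(s['tool_pos']-[0,0,.024]))
```

```text
[ 0.5910673  -0.0743141   0.17029166] [-0.234 -0.117  2.517  2.697  0.291 -1.221] [-0.35575608  0.2193317  -2.26008483] [ 0.1107363   0.69291921 -0.03089923]
eye [ 0.60451558 -0.07552942  0.2345786 ] eye outer px [318.71412016 157.35357746]
318 [(100, 10, 195, 170), (105, 10, 195, 170), (110, 10, 194, 170), (115, 10, 196, 169), (120, 9, 195, 170), (125, 10, 195, 169), (130, 9, 195, 170), (135, 9, 195, 170), (140, 36, 7, 186), (145, 21, 12, 213), (150, 21, 12, 207), (155, 23, 11, 185), (160, 15, 10, 146), (165, 90, 6, 79), (170, 9, 193, 127), (175, 9, 193, 127), (180, 9, 194, 126), (185, 10, 195, 188), (190, 10, 191, 219), (195, 11, 192, 227), (200, 10, 191, 228), (205, 10, 190, 227), (210, 10, 192, 210), (215, 10, 192, 186), (220, 10, 192, 185), (225, 10, 193, 176)]
323 [(100, 10, 193, 164), (105, 10, 194, 164), (110, 10, 195, 166), (115, 10, 194, 167), (120, 10, 197, 166), (125, 10, 194, 166), (130, 9, 194, 167), (135, 9, 194, 167), (140, 23, 11, 205), (145, 25, 7, 231), (150, 20, 7, 231), (155, 19, 12, 172), (160, 24, 10, 122), (165, 10, 199, 136), (170, 10, 192, 134), (175, 9, 194
[... 1369 characters left out ...]
4, 149), (8, 126, 123), (23, 9, 111), (10, 10, 148)]
224 [(75, 12, 42), (11, 148, 76), (10, 147, 125), (10, 154, 124), (9, 162, 107), (60, 7, 78), (23, 15, 137)]
226 [(90, 20, 39), (8, 161, 84), (8, 151, 150), (9, 153, 142), (10, 119, 73), (40, 9, 88), (21, 19, 136)]
228 [(78, 142, 9), (6, 158, 63), (9, 145, 120), (11, 149, 111), (7, 87, 53), (24, 14, 94), (15, 17, 146)]
230 [(10, 9, 89), (20, 13, 117), (30, 7, 106), (30, 8, 90), (10, 16, 94), (19, 21, 96), (15, 18, 84)]
232 [(17, 15, 116), (13, 14, 132), (10, 18, 131), (20, 13, 118), (15, 16, 64), (105, 18, 28), (135, 17, 30)]
lower 22, a->27 [-0.0168 -0.      0.0107  0.      0.      0.    ] [-0.0338 -0.      0.0214  0.      0.      0.    ]
```

The eye now passes behind the tip, with its wire at v 140–165 in front of the shank and the hook copper at v 185–225 in front of it. There is no contact force. I'll lower it and bring it upright.

```bash
cat > st.py <<'E'
from hk import *
import sys
s=bot.read_state();Rt=R.from_rotvec(s['tcp_rot']);z=Rt.apply([0,0,1]);e=s['tool_pos']+Rt.apply(v)
hd=np.arctan2(z[1],z[0]);a=np.degrees(np.arcsin(-z[2]));print(s['time'],s['tool_pos'],'e',e,'F',s['wrist_force'],'hd,a',hd,a,s['q'].round(2))
E
python3 - <<'E'
from st import *
for dz,a_ in ((.006,30),(.013,27),(.018,25)): print(dz,move(*tgt(e-[0,0,dz],hd,a_)))
E
```

```text
16.9 [ 0.59097848 -0.07433051  0.17028226] e [ 0.6044261  -0.07554451  0.23456936] F [-0.08744742 -0.13493575 -1.3952555 ] hd,a -0.08789401845175049 32.1130565519604 [-0.23 -0.12  2.52  2.7   0.29 -1.22]
0.006 [-0.007   0.0001  0.0091  0.      0.0117 -0.0001]
0.013 [-0.0146  0.0001  0.0205  0.      0.0284 -0.0001]
0.018 [-0.0199  0.0001  0.0284  0.      0.0395 -0.0001]
```

Request:
{"name": "play_rows", "arguments": {
  "commands": [
    [[-0.0035,0,0.0045,0,0.006,0,1],[-0.007,0,0.009,0,0.012,0,1],[-0.0105,0,0.015,0,0.02,0,1],[-0.0146,0,0.0205,0,0.0284,0,1],[-0.0146,0,0.0205,0,0.0284,0,1],[-0.0146,0,0.0205,0,0.0284,0,1]]
  ]
}}

```text
time: 17.5
tool_pos: [0.5966, -0.0748, 0.1561]
tcp_rot: [2.639, -0.117, 1.615]
wrist_force: [-0.1, -0.2, -1.0]
width: 0.103
grip_force: 51.0
```

Run:
```python
from st import *
print(s['torque'])
for dz in (.003,.006): print(dz,move(*tgt(e-[0,0,dz],hd,25)))
```

```text
17.5 [ 0.59663921 -0.07483022  0.15610518] e [ 0.60439247 -0.07555415  0.22133175] F [-0.08442832 -0.21948855 -1.04460112] hd,a -0.08787603760007391 27.059441669273067 [-0.24 -0.03  2.55  2.85  0.49 -1.38]
[ 0.06183699  0.6830051  -0.03569122]
0.003 [-0.003   0.0001  0.0059  0.      0.0114 -0.0002]
0.006 [-0.0075  0.0001  0.0082  0.      0.0114 -0.0002]
```

Request:
{"name": "play_rows", "arguments": {
  "commands": [
    [[-0.003,0,0.006,0,0.011,0,1],[-0.003,0,0.006,0,0.011,0,1],[-0.005,0,0.007,0,0.011,0,1],[-0.005,0,0.007,0,0.011,0,1]]
  ]
}}

```text
time: 17.9
tool_pos: [0.6, -0.0752, 0.1531]
tcp_rot: [2.607, -0.115, 1.663]
wrist_force: [-0.1, -0.6, 0.1]
width: 0.106
grip_force: 51.2
```

Run:
```python
from st import *
print(s['torque']);S=[bot.read_state()['wrist_force'][2]]
for i in range(6): bot.read_camera('top');S.append(bot.read_state()['wrist_force'][2].round(2))
print(S)
```

```text
17.9 [ 0.60000452 -0.07520306  0.1530656 ] e [ 0.60532788 -0.07569321  0.21853747] F [-0.07598286 -0.5889463   0.12034103] hd,a -0.0879295179960451 24.91948255018156 [-0.24  0.01  2.56  2.89  0.57 -1.42]
[-0.04262032  0.42311345 -0.00839015]
[np.float64(0.120341026668075), np.float64(-0.1), np.float64(0.88), np.float64(1.01), np.float64(1.02), np.float64(0.88), np.float64(2.14)]
```

The hook now carries the load (Fz went from −2 N to about +1 N). I'll open the fingers.

Request:
{"name": "play_rows", "arguments": {
  "commands": [
    [[0,0,0,0,0,0,0.75],[0,0,0,0,0,0,0.6],[0,0,0,0,0,0,0.4],[0,0,0,0,0,0,0.2],[0,0,0,0,0,0,0],[0,0,0,0,0,0,0],[0,0,0,0,0,0,0]]
  ]
}}

```text
time: 18.9
tool_pos: [0.5994, -0.0751, 0.152]
tcp_rot: [2.608, -0.115, 1.662]
wrist_force: [-0.3, 0.3, 0.5]
width: 0.496
grip_force: 0.0
```

Run:
```python
from st import *
print(s['width'],s['torque'])
w=bot.read_camera('wrist');h=cv2.cvtColor(w,cv2.COLOR_BGR2HSV);g=(h[...,1]<60)&(h[...,2]>60)
for r in (150,200,230): print(r,[int(i) for i in range(230,420) if g[r,i]!=g[r,i-1]])
# black stem between fingers
m=h[...,2]<45; print('stem cols',[ (r,[int(i) for i in range(280,370) if m[r,i]!=m[r,i-1]]) for r in (290,310,330)])
for d,a_ in ((.01,29),(.02,33),(.03,37),(.045,41)): print(d,move(s['tool_pos']-d*.98*u+[0,0,.2*d],fwd(hd,rad(a_))))
follow(s['q'],[(s['tool_pos']-d*.98*u+[0,0,.2*d],fwd(hd,rad(a_))) for d,a_ in ((.01,29),(.02,33),(.03,37),(.045,41))])
```

```text
18.9 [ 0.59935148 -0.07506128  0.15195957] e [ 0.60476591 -0.07556505  0.21742386] F [-0.25664891  0.25203575  0.51112321] hd,a -0.08789221311045133 24.99991572805632 [-0.24  0.01  2.56  2.89  0.57 -1.42]
0.4960329020924163 [ 0.0116681   0.41067046 -0.04421491]
150 [247, 270, 310, 341, 380, 406]
200 [256, 278, 306, 333, 373, 395]
230 [270, 293, 307, 332, 358, 382]
stem cols [(290, [310, 340]), (310, [311, 339]), (330, [312, 339])]
0.01 [-0.0039 -0.     -0.0162 -0.     -0.0222 -0.0001]
0.02 [-0.0078 -0.0001 -0.0324 -0.     -0.0444 -0.0001]
0.03 [-0.0116 -0.0001 -0.0486 -0.     -0.0667 -0.0001]
0.045 [-0.0175 -0.0001 -0.073  -0.     -0.0889 -0.0001]
[ 0.59  -0.074  0.154] [-0.15 -0.05  2.55  3.    0.43 -1.48]
[ 0.58  -0.073  0.156] [-0.15 -0.1   2.53  2.95  0.29 -1.43]
[ 0.57  -0.072  0.158] [-0.15 -0.14  2.52  2.83  0.17 -1.3 ]
[ 0.555 -0.071  0.161] [-0.15 -0.18  2.5   2.15  0.06 -0.62]
```

Request:
{"name": "play_rows", "arguments": {
  "commands": [
    [[-0.002,0,-0.008,0,-0.011,0,0],[-0.0039,0,-0.0162,0,-0.022,0,0],[-0.006,0,-0.0243,0,-0.033,0,0],[-0.0078,0,-0.0324,0,-0.0444,0,0],[-0.0097,0,-0.04,0,-0.052,0,0],[-0.0116,0,-0.0486,0,-0.06,0,0],[-0.0136,0,-0.0567,0,-0.066,0,0],[-0.0136,0,-0.0567,0,-0.066,0,0]]
  ]
}}

```text
time: 19.75
tool_pos: [0.5654, -0.0721, 0.1599]
tcp_rot: [2.771, -0.121, 1.388]
wrist_force: [-0.5, -0.2, 0.6]
width: 0.501
grip_force: 0.0
```

Run:
```python
from st import *
w0=cv2.cvtColor(bot.read_camera('wrist'),6).astype(int)
for i in range(4): w=bot.read_camera('wrist')
w1=cv2.cvtColor(w,6).astype(int);print('motion px',(abs(w1-w0)>25).sum())
h=cv2.cvtColor(w,cv2.COLOR_BGR2HSV);g=(h[...,1]<60)&(h[...,2]>60)
W=cam('wrist');E=np.array([.6055,-.0757,.218]);print(proj(W,E),proj(W,E-[0,0,.017]),proj(W,E-[0,0,.034]))
for r in range(60,220,12): print(r,[int(i) for i in range(230,420) if g[r,i]!=g[r,i-1]])
tp=bot.read_camera('top');T=cam('top');print(proj(T,[.555,.194,.055]))
```

```text
19.75 [ 0.56544059 -0.07210063  0.15991791] e [ 0.58407122 -0.07371122  0.22288972] F [-0.45070447 -0.16560793  0.63976762] hd,a -0.08790835313503133 36.79087601355719 [-0.24 -0.17  2.53  2.43  0.19 -0.96]
motion px 16578
[319.68059452 119.27029224] [320.08562045 162.63957533] [320.40985072 197.35743801]
60 [315, 336, 365, 410]
72 [246, 275, 315, 336, 363, 408]
84 [242, 276, 315, 336, 362, 407]
96 [233, 281, 357, 411]
108 [276, 321, 328, 373, 415]
120 [272, 299, 306, 312, 349, 378, 419]
132 [269, 289, 307, 312, 361, 381]
144 [266, 285, 307, 315, 364, 384]
156 [263, 284, 308, 331, 367, 387]
168 [271, 293, 308, 331, 358, 380]
180 [280, 331, 339, 340, 341, 370]
192 [292, 360]
204 [310, 311]
216 []
[219.08187896 247.03366774]
```

Run:
```python
from st import *
print(move(s['tool_pos']-.025*u+[0,0,.015],fwd(hd,rad(40))))
```

```text
20.05 [ 0.56506598 -0.07197383  0.15849281] e [ 0.58381824 -0.07367313  0.22142618] F [-1.11169536  0.89465983  0.14591873] hd,a -0.08761310592559422 36.908229553212394 [-0.24 -0.17  2.53  2.44  0.19 -0.97]
[-0.005  -0.0001 -0.0483 -0.     -0.0172 -0.0003]
```

Request:
{"name": "play_rows", "arguments": {
  "commands": [
    [[-0.001,0,-0.012,0,-0.004,0,0],[-0.0025,0,-0.024,0,-0.008,0,0],[-0.004,0,-0.036,0,-0.013,0,0],[-0.005,0,-0.048,0,-0.017,0,0],[-0.005,0,-0.048,0,-0.017,0,0],[-0.005,0,-0.048,0,-0.017,0,0],[-0.005,0,-0.048,0,-0.017,0,0],[-0.005,0,-0.048,0,-0.017,0,0]]
  ]
}}

```text
time: 20.85
tool_pos: [0.5404, -0.0698, 0.1735]
tcp_rot: [2.812, -0.125, 1.312]
wrist_force: [-0.2, -0.2, -0.4]
width: 0.5
grip_force: 0.0
```

Request:
{"name": "play_rows", "arguments": {
  "commands": [
    [[0,0,0,0,0,0,0],[0,0,0,0,0,0,0],[0,0,0,0,0,0,0],[0,0,0,0,0,0,0],[0,0,0,0,0,0,0],[0,0,0,0,0,0,0],[0,0,0,0,0,0,0],[0,0,0,0,0,0,0]]
  ]
}}

```text
time: 21.65
tool_pos: [0.5405, -0.0699, 0.1739]
tcp_rot: [2.811, -0.124, 1.313]
wrist_force: [-0.1, 0.9, -0.1]
width: 0.497
grip_force: 0.0
```

Request:
{"name": "play_rows", "arguments": {
  "commands": [
    [[0,0,0,0,0,0,0],[0,0,0,0,0,0,0],[0,0,0,0,0,0,0],[0,0,0,0,0,0,0],[0,0,0,0,0,0,0],[0,0,0,0,0,0,0],[0,0,0,0,0,0,0],[0,0,0,0,0,0,0]]
  ]
}}

```text
time: 22.45
tool_pos: [0.5405, -0.0699, 0.1739]
tcp_rot: [2.811, -0.124, 1.313]
wrist_force: [0.5, 0.6, 0.2]
width: 0.497
grip_force: 0.0
```

```bash
cat > mo.py <<'E'
from st import *
W=cam('wrist');E=np.array([.6055,-.0757,.218]);print([proj(W,E-[0,0,k]).round() for k in (0,.017,.034)])
xs=[]
for i in range(24):
    w=bot.read_camera('wrist');h=cv2.cvtColor(w,cv2.COLOR_BGR2HSV);g=((h[...,1]<40)&(h[...,2]>60)).astype(np.uint8)
    p=proj(W,E-[0,0,.017]);r=int(p[1]);c=int(p[0])
    x=[i for i in range(c-70,c+70) if g[r,i]!=g[r,i-1]];y=[j for j in range(r,r+70) if h[j,c,2]<45][:1]
    xs.append((x[0],x[-1],y[0] if y else -1) if x else None)
print(xs[::3])
E
python3 mo.py
```

```text
22.45 [ 0.54047323 -0.0698577   0.17386466] e [ 0.56251187 -0.0718279   0.23571577] F [0.54517824 0.57993268 0.21964114] hd,a -0.08773240007572315 39.935652003194214 [-0.25 -0.27  2.54  1.51  0.12 -0.04]
[array([320., 104.]), array([320., 141.]), array([321., 171.])]
[(275, 375, 173), (275, 375, 173), (275, 375, 173), (275, 375, 173), (275, 375, 173), (275, 375, 173), (275, 375, 173), (275, 375, 173)]
```

```bash
python3 -c "
from h import *
print(bot.finish_job())"
```

```text
the job is handed in; nothing more can be done
None
```

The bowl hangs still by its eye from the hanger's lower hook, the cover is open, and nothing else was touched as far as I could tell; I handed the job in at about 24 s of the 61 s allowed, and the hand-in returned no verdict.

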